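Put the test plates away in the dry-storage drawer

ROBOT

A 6-joint arm with a two-finger parallel gripper is mounted at the origin on the work surface. World frame = base frame: x ahead of the robot, y to its left, z up, the work surface at z = 0. Lengths are in m, angles in rad, forces in N, time in s.
With the tool pointing down it reaches from about 0.275 to 0.725 m from the base axis. Payload 15.9 kg.
Tool frame: the origin (TCP) lies on the centre line of the jaws, within the pads' length; the fingertips stand 17 mm ahead of it and the grasp point (between the pads) lies 2 mm behind it; z points along the fingers, y is the line along which they close (so a half turn about z gives the same grasp; the last joint's range is limited). The gripper opens to 85 mm and grips with 20 to 120 N. Pads are 22 mm wide; open, the fingers measure 114 mm over their backs; the gripper's body (76 mm by 85 mm) begins 54 mm behind the grasp point. The pads swing forward as they close: fully open they stand 13 mm farther back than shut.
Start: joints at [-1.345, 0.213, -0.034, 1.323, 0, 1.571], TCP at [0.112, -0.487, 0.248] pointing down, gripper open.
Joint ranges: [-2.98, 2.98], [-0.74, 1.72], [-1.14, 1.35], [-2.1, 2.04], [-1.57, 1.44], [-3.14, 3.14]. Speed limits (rad/s): [1.89, 1.89, 2.39, 2.57, 3.14, 3.14].

INTERFACE

Orientations are given as a unit quaternion [x, y, z, w].
In Python, from station import get_state, cams, workorder gives the robot as it stands.
- The arm moves only by the shell command python3 -m handwheel 'ROWS'. ROWS is JSON, a list of rows, each an object of numbers: "ax", "ay", "az": the turn, a rotation vector about the tool's x, y, z in units of 360 degrees (1.0 is 360 degrees); "dx", "dy", "dz": the shift along the tool's x, y, z in units of 0.8 m (1.0 is 0.8 m); "jaw": the opening, from -1 (shut) to 1 (fully open). A call has 1 to 8 rows; each row is the pose to reach, as a shift and turn from the pose commanded when the call began, along the tool's axes at that moment, turning the shorter way round; what a row does not reach only later rows make up. A row lasts 1/12 s, in which the tool goes at most 41.7 mm and 7.16 degrees, less where a joint would pass 70% of its speed; a pose out of reach is approached as far as the arm can. A call with a number of a shift or a turn outside -1 to 1 is refused whole. A call with a gripper value outside its range is refused whole. The fingers move at their own pace and stop on an object; the grip force is fixed at half the most. Time passes only in rows, so rows that repeat a pose let the fingers close. It gives the time, the measured TCP pose, the force, the opening and the grip force at its end, in the units of the state.
- get_state(): the state, without advancing time (a new reading comes with each control period).
- cams.read_camera(name): name is "scene" or "top" or "wrist"; returns (picture, depth): 400x640x3 uint8, red, green, blue; 400x640 float32, m along the optical axis (not along the pixel's ray), 0 where there is no reading.
- cams.calibration(name): a dict with "fovy" (degrees; the focal length in pixels is half the picture's height over the tangent of half this angle, whatever the lens; pixels are square), "cx", "cy" (the principal point, pixels), "R" (3x3) and "t" (3): a world point X has camera coordinates R X + t; the wrist camera has in their place "T_tool_cam" (4x4, takes a point from camera to tool coordinates, whose origin is the TCP and whose axes are the flange's). Camera axes: x right, y down, z forward; pixel columns grow to the right and rows downward; lengths in m; the calibration is good to about 2 mm. A picture is of the moment at which its call begins: read the wrist's pose just before it. calibration takes no time and is no camera call.
- workorder.hand_in(): hands the job in; it is judged then, once.
The state is a dict: "time_s": time; "joint_pos": joint angles; "dq": joint speeds; "tau": joint torques, N m; "position": TCP position; "eef_rot": TCP orientation; "wrist_force": force on the tool from outside, world axes, zero at the start; "moment": the same for the moment, N m; "width": opening from 0.0 (shut) to 1.0 (fully open); "grip_force": force on a finger pad.
Only numpy, scipy, OpenCV 4.12 (cv2) and the standard library are available. Lean on these libraries where they do the work, as an engineer would, in place of code of your own. Each camera call takes 0.05 s, during which the arm holds its last target. There are 200 camera calls.

TASK

Pull the dry-storage drawer fully open, move every test plate from the sloping stand into the drawer's slotted rack so that each stands on edge in a slot of its own, lowered in and not dropped, and stand both yellow drying-agent canisters upright in the empty bay beside the rack. Then slide the drawer gently and completely shut, and leave the other things on the bench where they are.

Things in the scene. Friction and masses are not known exactly. Their poses are not given: they have to be found in the camera images.
- stand: White sloping drying stand, fixed, base 190 x 225 mm, two rows of two places. Origin: under its centre on the bench; x points away from the robot (yaw 0.45 to 0.75 rad). Plates lean in it 0.61 rad from vertical, upper edge towards its -x; their feet are 32 mm above the bench, at stand x = +40 and -40, y = +55 and -55 mm. The back boards leave the top 42 mm of a plate free on both faces.
- cabinet: White dry-storage cabinet, fixed, 345 mm wide (y), 190 mm deep (x), 143 mm high, one drawer. Origin: under its centre on the bench; x points away from the robot into the cabinet, y left along its front, z up; turned up to 0.1 rad. The wooden drawer front is 341 mm wide, 12 mm thick, its top edge 131 mm above the bench.
- drawer (a joint): Slide of the drawer, m: 0 shut, 0.165 fully out (towards the robot, along the cabinet's -x). At the start 0.02 to 0.06. It needs about 3 N and stays where it is left.
- pull (a point): Middle of the drawer's steel bar handle, 10 mm thick, 110 mm long along y, 42 mm in front of the drawer front, 122 mm above the bench; can be pinched across from above. Moves with the drawer; axes as the cabinet.
- rack (a point): Drawer's floor (12 mm above bench), middle of the blue rack; axes as the cabinet, moves with the drawer. Five slots along x, 150 mm long, 13 mm wide, at y = -80, -40, 0, 40, 80 mm. The blocks between are 30 mm high with a 45 deg ridge roof to 43.5 mm that guides a plate down; the outermost blocks are plain, 30 mm high. A plate stands on the slot's floor, at this point's height.
- bay (a point): Point on the drawer's floor (12 mm above the bench), the middle of the empty grey bay right of the rack; axes as the cabinet, moves with the drawer. The bay measures 150 mm along x and 100 mm along y; its walls are 30 mm high except the drawer front at x = -75 mm.
- plate1: Flat test plate, orange frame with a green glass window, 8 mm thick (its x axis), 90 mm wide (y), 100 mm high (z); 0.09 to 0.15 kg. Origin at its centre. It starts leaning in the drying stand with its z axis up the slope. Two to four of the plates are present. Either face and either end may go any way round in the rack.
- plate2: Flat test plate, orange frame with a green glass window, 8 mm thick (its x axis), 90 mm wide (y), 100 mm high (z); 0.09 to 0.15 kg. Origin at its centre. It starts leaning in the drying stand with its z axis up the slope. Two to four of the plates are present. Either face and either end may go any way round in the rack.
- plate3: Flat test plate, orange frame with a green glass window, 8 mm thick (its x axis), 90 mm wide (y), 100 mm high (z); 0.09 to 0.15 kg. Origin at its centre. It starts leaning in the drying stand with its z axis up the slope. Two to four of the plates are present. Either face and either end may go any way round in the rack.
- plate4: Flat test plate, orange frame with a green glass window, 8 mm thick (its x axis), 90 mm wide (y), 100 mm high (z); 0.09 to 0.15 kg. Origin at its centre. It starts leaning in the drying stand with its z axis up the slope. Two to four of the plates are present. Either face and either end may go any way round in the rack.
- canister1: Yellow drying-agent canister with white band, upright cylinder 52 mm in diameter on a heavy black foot 64 mm in diameter and 12 mm high, 75 mm high in all, about 0.2 kg. Origin: centre of its underside, z up.
- canister2: Yellow drying-agent canister with white band, upright cylinder 52 mm in diameter on a heavy black foot 64 mm in diameter and 12 mm high, 75 mm high in all, about 0.2 kg. Origin: centre of its underside, z up.
- beaker: Bystander: glass beaker, 68 mm wide, 90 mm high. Origin: centre of its underside. To be left alone.
- amber_bottle: Bystander: amber bottle, 60 mm wide, 150 mm high. Origin: centre of its underside. To be left alone.
- wash_bottle: Bystander: white bottle with red cap, 66 mm wide, 170 mm high. Origin: centre of its underside. To be left alone.
- dish: Bystander: closed clear dish, 70 mm wide, 18 mm high. Origin: centre of its underside. To be left alone.
- carton: Bystander: cardboard carton, 50 x 90 x 35 mm. Origin: centre of its underside. To be left alone.

How it is judged:
On the way, in this order (a step that is already met when the one before it is completed fails the run):
1. the drawer is pulled out at least 150 mm (value of joint drawer above 0.15 m), for 0.2 s.
2. with the drawer still out at least 80 mm, all plates stand in the rack and both canisters in the bay (value of joint drawer above 0.08 m and z of plate1 in the frame of rack between 0.038 and 0.057 m and y of plate1 in the frame of rack between -0.1 and 0.1 m and x of plate1 in the frame of rack between -0.06 and 0.06 m and angle between plate1's own x axis and vertical between 1.37 and 1.77 rad and z of plate2 in the frame of rack between 0.038 and 0.057 m and y of plate2 in the frame of rack between -0.1 and 0.1 m and x of plate2 in the frame of rack between -0.06 and 0.06 m and angle between plate2's own x axis and vertical between 1.37 and 1.77 rad and z of plate3 in the frame of rack between 0.038 and 0.057 m and y of plate3 in the frame of rack between -0.1 and 0.1 m and x of plate3 in the frame of rack between -0.06 and 0.06 m and angle between plate3's own x axis and vertical between 1.37 and 1.77 rad and z of plate4 in the frame of rack between 0.038 and 0.057 m and y of plate4 in the frame of rack between -0.1 and 0.1 m and x of plate4 in the frame of rack between -0.06 and 0.06 m and angle between plate4's own x axis and vertical between 1.37 and 1.77 rad and z of canister1 in the frame of bay between -0.006 and 0.01 m and y of canister1 in the frame of bay between -0.055 and 0.055 m and x of canister1 in the frame of bay between -0.078 and 0.078 m and angle between each of canister1, canister2's own z axis and vertical below 0.15 rad and z of canister2 in the frame of bay between -0.006 and 0.01 m and y of canister2 in the frame of bay between -0.055 and 0.055 m and x of canister2 in the frame of bay between -0.078 and 0.078 m), for 0.2 s.
At the end, for the whole second after the job is handed in: The drawer is shut to within 8 mm; every plate present stands on edge (face within 0.2 rad of upright) on the floor of a slot of the rack; both canisters stand upright (within 0.15 rad) on the floor of the bay; all at rest (value of joint drawer below 0.008 m and z of plate1 in the frame of rack between 0.038 and 0.057 m and y of plate1 in the frame of rack between -0.1 and 0.1 m and x of plate1 in the frame of rack between -0.06 and 0.06 m and angle between plate1's own x axis and vertical between 1.37 and 1.77 rad and z of plate2 in the frame of rack between 0.038 and 0.057 m and y of plate2 in the frame of rack between -0.1 and 0.1 m and x of plate2 in the frame of rack between -0.06 and 0.06 m and angle between plate2's own x axis and vertical between 1.37 and 1.77 rad and z of plate3 in the frame of rack between 0.038 and 0.057 m and y of plate3 in the frame of rack between -0.1 and 0.1 m and x of plate3 in the frame of rack between -0.06 and 0.06 m and angle between plate3's own x axis and vertical between 1.37 and 1.77 rad and z of plate4 in the frame of rack between 0.038 and 0.057 m and y of plate4 in the frame of rack between -0.1 and 0.1 m and x of plate4 in the frame of rack between -0.06 and 0.06 m and angle between plate4's own x axis and vertical between 1.37 and 1.77 rad and z of canister1 in the frame of bay between -0.006 and 0.01 m and y of canister1 in the frame of bay between -0.055 and 0.055 m and x of canister1 in the frame of bay between -0.078 and 0.078 m and angle between each of canister1, canister2's own z axis and vertical below 0.15 rad and z of canister2 in the frame of bay between -0.006 and 0.01 m and y of canister2 in the frame of bay between -0.055 and 0.055 m and x of canister2 in the frame of bay between -0.078 and 0.078 m and linear speed of each of plate1, plate2, plate3, plate4, canister1, canister2 below 0.03 m/s); the robot touches nothing.
It fails at once if a plate is dropped into the rack (faster than 0.6 m/s while its lower edge is in a slot) ((linear speed of plate1 above 0.6 m/s and z of plate1 in the frame of rack below 0.07 m and y of plate1 in the frame of rack between -0.1 and 0.1 m and x of plate1 in the frame of rack between -0.08 and 0.08 m) or (linear speed of plate2 above 0.6 m/s and z of plate2 in the frame of rack below 0.07 m and y of plate2 in the frame of rack between -0.1 and 0.1 m and x of plate2 in the frame of rack between -0.08 and 0.08 m) or (linear speed of plate3 above 0.6 m/s and z of plate3 in the frame of rack below 0.07 m and y of plate3 in the frame of rack between -0.1 and 0.1 m and x of plate3 in the frame of rack between -0.08 and 0.08 m) or (linear speed of plate4 above 0.6 m/s and z of plate4 in the frame of rack below 0.07 m and y of plate4 in the frame of rack between -0.1 and 0.1 m and x of plate4 in the frame of rack between -0.08 and 0.08 m)).
It fails at once if the drawer is slammed (shut faster than 0.4 m/s) (velocity of joint drawer below -0.4 m/s).
It fails at once if a bystander is moved by more than 30 mm (distance of any of beaker, amber_bottle, wash_bottle, dish, carton from where it was at the start of the episode above 0.03 m).
Of plate1, plate2, plate3, plate4 only 2 to 4 are there at a start; the rules pass over those that are not, and their reading is None.
At some moment in a run one of canister1, canister2 may be knocked a few centimetres aside while the robot is not near it.
It also fails if it takes over 210 s, if anything falls off the work surface, if the arm or the gripper's body presses on something with over 40 N, if the wrist force passes 120 N, or if a joint passes its speed limit or range.

## Working session

There is one attempt and no reset: what is moved stays moved. The work goes in short steps, Python scripts to look and compute and a shell command to move; the robot and the scene stay as the last step left them, time stands still between calls to the robot, and variables do not carry over. Pictures are saved under pics/ and viewed, at most 17 in all, crops included, and the job is handed in when it is done.

```bash
mkdir -p pics; ls; cat > h.py <<'E'
import numpy as np, cv2
from station import get_state, cams, workorder
from scipy.spatial.transform import Rotation as Ro
def K(c):
    f=200/np.tan(np.radians(c['fovy'])/2); return f,c['cx'],c['cy']
def world(name,depth,c=None,st=None):
    c=c or cams.calibration(name); f,cx,cy=K(c)
    v,u=np.mgrid[0:400,0:640]; P=np.stack([(u-cx)/f*depth,(v-cy)/f*depth,depth],-1)
    if name=='wrist':
        T=np.array(c['T_tool_cam']); P=P@T[:3,:3].T+T[:3,3]
        return P@Ro.from_quat(st['eef_rot']).as_matrix().T+np.array(st['position'])
    return (P-np.array(c['t']))@np.array(c['R'])
def snap(name,tag):
    st=get_state(); im,d=cams.read_camera(name); cv2.imwrite(f'pics/{tag}.png',im[:,:,::-1]); W=world(name,d,st=st)
    W[d==0]=np.nan; np.savez(f'{tag}.npz',W=W,im=im,d=d); return im,d,W
E
python3 - <<'E'
from h import *
print(get_state())
for n in ['top','scene','wrist']:
    c=cams.calibration(n); print(n,c)
for n in ['top','scene']: snap(n,n+'0')
E
```

```text
pics
{'time_s': 0.0, 'joint_pos': array([-1.34500508e+00,  2.13367992e-01, -3.50765784e-02,  1.32347030e+00,
       -7.48864048e-06,  1.57076734e+00]), 'dq': array([ 1.04277749e-03, -1.39207145e-03, -6.67684269e-04,  8.30500215e-05,
        8.20615509e-04,  4.67226655e-04]), 'tau': array([-1.98410431e-03, -6.86156273e+01,  4.87125564e+01,  1.72420114e-02,
       -7.82654547e-05,  4.15808563e-05]), 'position': array([ 0.1118655 , -0.48699954,  0.24780329]), 'eef_rot': array([ 9.93632266e-01,  1.12670345e-01, -6.67177037e-05, -5.55290365e-04]), 'wrist_force': array([-0.08604045, -0.64235365, -1.10366535]), 'moment': array([ 0.03876894, -0.00298316, -0.00140081]), 'grip_force': 0.0, 'width': 0.9990940168401053}
top {'fovy': 43.75418383754754, 'cx': 316.5250157114157, 'cy': 193.89483065917042, 'R': array([[-0.02727489, -0.99961848, -0.00435617],
       [-0.99431011,  0.02757844, -0.10289238],
       [ 0.10297326,  0.00152501, -0.99468296]]), 't': array([0.09007398, 0.56319272, 1.5533418 ])}
scene {'fovy': 57.52026080499734, 'cx': 321.0904541405579, 'cy': 194.86309399327294, 'R': array([[ 0.76553348,  0.64329866, -0.01119509],
       [ 0.56328745, -0.67852448, -0.4714995 ],
       [-0.31091114,  0.3546426 , -0.88179526]]), 't': array([-0.45854381, -0.21145555,  1.45211889])}
wrist {'fovy': 70.52792042356216, 'cx': 319.03829518396134, 'cy': 199.65226638767547, 'T_tool_cam': array([[-2.44490958e-04, -9.63211257e-01, -2.68745260e-01,
         6.81641600e-02],
       [ 9.99999947e-01, -2.93815557e-04,  1.43316043e-04,
        -5.69227093e-04],
       [-2.17005165e-04, -2.68745211e-01,  9.63211277e-01,
        -1.26254242e-01],
       [ 0.00000000e+00,  0.00000000e+00,  0.00000000e+00,
         1.00000000e+00]])}
```

View pics/top0.png

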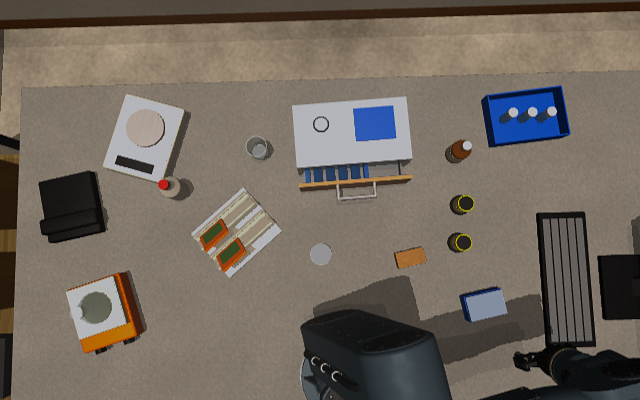

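View pics/scene0.png

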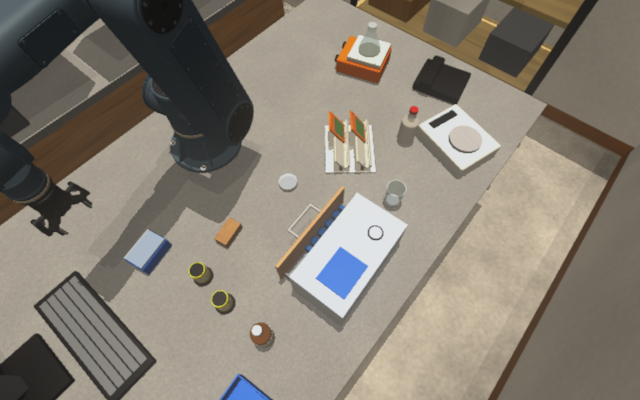

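Top view: two plates at (214,234) and (230,253), on the stand's left side; handle at (357,192); canisters (463,204), (460,242); dish (320,254), carton (410,257), and amber bottle (459,151) stand close by. Now positions from the depth.

```bash
cat > m.py <<'E'
from h import *
c=cams.calibration('top')
A=np.load('top0.npz');W=A['W'];im=A['im'].astype(int);hsv=cv2.cvtColor(A['im'],cv2.COLOR_RGB2HSV)
def reg(u0,u1,v0,v1,mask):
    m=np.zeros((400,640),bool); m[v0:v1,u0:u1]=True; return W[m&mask&~np.isnan(W[...,2])]
z=W[...,2]
# cabinet top
P=reg(285,420,90,175,(z>.13)&(z<.155)); r=cv2.minAreaRect(P[:,:2].astype(np.float32)); print('cab',r,np.median(P[:,2]))
P=reg(290,420,170,192,(z>.118)&(z<.14)&(hsv[...,1]>100)&(hsv[...,0]<25)); r=cv2.minAreaRect(P[:,:2].astype(np.float32)); print('front',r,np.median(P[:,2]))
P=reg(330,385,187,205,(z>.105)&(z<.14)); print('handle',len(P),cv2.minAreaRect(P[:,:2].astype(np.float32)),np.median(P[:,2]))
for (u,v) in [(463,204),(460,242)]:
    P=reg(u-16,u+16,v-16,v+16,(z>.066)&(z<.085)); print('can',len(P),cv2.minEnclosingCircle(P[:,:2].astype(np.float32)),P.mean(0))
for n,(a,b,cc,d) in {'p1':(200,232,215,250),'p2':(215,250,232,272)}.items():
    P=reg(a,b,cc,d,(hsv[...,1]>110)&(z>.03)); print(n,len(P),P.mean(0)); 
    u,s,vt=np.linalg.svd(P-P.mean(0)); print(vt[2], np.std((P-P.mean(0))@vt[2]))
P=reg(185,290,180,285,(z>.006)&(z<.2)&(hsv[...,1]<80)); print('stand',cv2.minAreaRect(P[:,:2].astype(np.float32)),np.percentile(P[:,2],[1,50,99]))
E
python3 m.py
```

```text
cab ((0.7171446681022644, -0.03625787794589996), (0.2378159761428833, 0.34618711471557617), 2.655651569366455) 0.14285503343551365
front ((0.5924158692359924, -0.04342406988143921), (0.012966125272214413, 0.3397688567638397), 3.12711501121521) 0.13007053297739385
handle 190 ((0.5562754273414612, -0.044180355966091156), (0.12019794434309006, 0.03622456267476082), 89.96907043457031) 0.12621189843802805
can 223 ((0.5220240354537964, -0.3829931318759918), 0.026485590264201164) [ 0.52147466 -0.38175413  0.0752373 ]
can 232 ((0.401553750038147, -0.3690415024757385), 0.02645321562886238) [ 0.40173086 -0.36810044  0.07525313]
p1 516 [0.44206548 0.38908335 0.07958063]
[-0.63274925 -0.47663722 -0.61028301] 0.016714371735608365
p2 614 [0.39203471 0.34477982 0.08554757]
[-0.10056966 -0.71955961 -0.68710968] 0.020681289891083632
stand ((0.4541609585285187, 0.33336639404296875), (0.33657416701316833, 0.33203935623168945), 88.5164794921875) [0.00612248 0.03352566 0.07930694]
```

```bash
python3 -c "
import cv2
a=cv2.imread('pics/top0.png')
cv2.imwrite('pics/c1.png',cv2.resize(a[175:290,180:300],None,fx=5,fy=5,interpolation=cv2.INTER_CUBIC))"
```

```text
(no output)
```

View pics/c1.png

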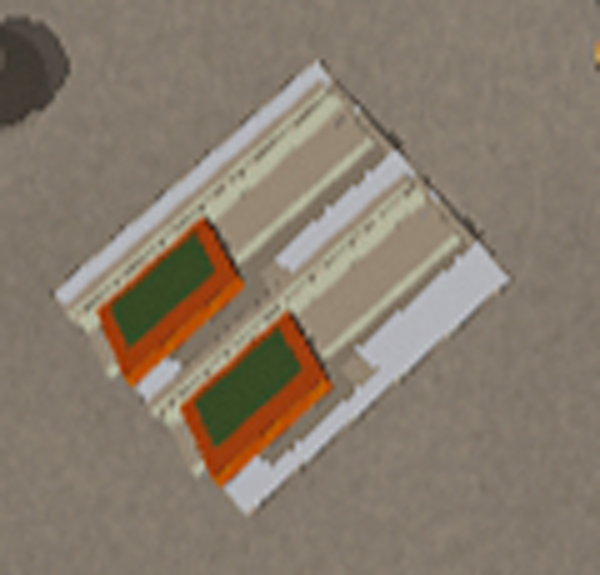

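Crop of stand: its corners are at crop (318,62), (57,295), (250,515), (508,280), divided by 5 plus (180,175) in the full image; both plates lean at the lower-left end, tops to the lower right.

```bash
cat > m2.py <<'E'
from m import *
R=np.array(c['R']);t=np.array(c['t']);f,cx,cy=K(c)
def ray(u,v,zz):
    d=R.T@np.array([(u-cx)/f,(v-cy)/f,1]); o=-R.T@t; return o+d*(zz-o[2])/d[2]
cor=[(318,62),(57,295),(250,515),(508,280)]
px=[(180+(a-2)/5,175+(b-2)/5) for a,b in cor]
print([np.round(W[int(round(v))+dv,int(round(u))+du,2],3) for (u,v),(du,dv) in zip(px,[(0,3),(3,0),(0,-3),(-3,0)])])
for zz in (.006,.012):
    q=np.array([ray(u,v,zz) for u,v in px]); ctr=q.mean(0)
    xs=(q[0]+q[1]-q[2]-q[3])/2; ys=(q[1]+q[2]-q[0]-q[3])/2
    print('stand',zz,ctr,np.linalg.norm(xs),np.linalg.norm(ys),np.arctan2(xs[1],xs[0]),np.arctan2(-ys[0],ys[1]))
def lin(P):
    m=P[:,:2].mean(0);v=np.linalg.svd(P[:,:2]-m)[2][0]; v*=np.sign(v[1]); return m,np.arctan2(-v[0],v[1]),len(P)
print('front',lin(reg(290,420,170,192,(z>.124)&(z<.135)&(hsv[...,1]>100)&(hsv[...,0]<25))))
P=reg(330,385,187,205,(z>.105)&(z<.14)); yaw=.055
s=P[:,:2]@[np.cos(yaw),np.sin(yaw)]; print(np.histogram(s,bins=np.arange(.52,.6,.004)))
B=P[s<s.min()+.012]; print('bar',lin(B),np.median(B[:,2]))
P=reg(285,420,90,175,(z>.139)&(z<.147)); print('cab',cv2.minAreaRect(P[:,:2].astype(np.float32)))
for zz,a,b in ((.143,292,105),(.143,409,97),(.143,296,167),(.143,412,159)): print(ray(a,b,zz))
E
python3 m2.py | tail -12
```

```text
stand 0.012 [0.45224443 0.33372808 0.012     ] 0.18687830228032454 0.220857340723575 0.7020866276324298 0.7122549434759642
front (array([ 0.59203074, -0.04270184]), np.float64(0.0523531081143371), 395)
(array([ 0,  0,  0,  0, 44, 52, 41,  6, 11, 10,  7,  8,  7,  4,  0,  0,  0,
        0,  0]), array([0.52 , 0.524, 0.528, 0.532, 0.536, 0.54 , 0.544, 0.548, 0.552,
       0.556, 0.56 , 0.564, 0.568, 0.572, 0.576, 0.58 , 0.584, 0.588,
       0.592, 0.596]))
bar (array([ 0.54517475, -0.04458103]), np.float64(0.05082166550858229), 137) 0.12663565699900126
cab ((0.7392461895942688, -0.035272881388664246), (0.19148877263069153, 0.3454073667526245), 2.983431100845337)
[0.82407198 0.1406969  0.143     ]
[ 0.83866133 -0.21146115  0.143     ]
[0.6355016  0.13302131 0.143     ]
[ 0.64986441 -0.21160252  0.143     ]
```

Measurements agree with the given sizes: cabinet centre (0.739,-0.035), yaw 0.052, drawer about 0.046 out, bar at (0.545,-0.045), stand (0.452,0.334) yaw 0.705. Next, a planner that prints the numbers for the rows.

```bash
cat > plan.py <<'E'
from h import *
# steps: (pos, R); prints the calls needed from the present pose
def plan(steps, start=None):
    st=get_state()
    p,Rm=(np.array(st['position']),Ro.from_quat(st['eef_rot'])) if start is None else start
    for i,(tp,tR) in enumerate(steps):
        tp=np.array(tp,float)
        while 1:
            rv=(Rm.inv()*tR).as_rotvec(); d=tp-p
            n=max(np.linalg.norm(d)/.0417,np.degrees(np.linalg.norm(rv))/7.16)
            k=min(1,7/n) if n>0 else 1
            a=np.round(rv*k/2/np.pi,4); s=np.round(Rm.inv().apply(d*k)/.8,4)
            print(i,'a',a.tolist(),'d',s.tolist(),'rows',round(n*k+.5))
            p=p+Rm.apply(s*.8); Rm=Rm*Ro.from_rotvec(a*2*np.pi)
            if k==1: break
def down(yx): # tool down, x axis at yaw yx
    return Ro.from_matrix(np.array([[np.cos(yx),np.sin(yx),0],[np.sin(yx),-np.cos(yx),0],[0,0,-1]]))
CY=.052; CX=np.array([np.cos(CY),np.sin(CY),0]); CYv=np.array([-np.sin(CY),np.cos(CY),0])
E
python3 - <<'E'
from plan import *
H=np.array([.545,-.045,0])
D=down(CY+np.pi/2)
plan([([.40,-.20,.26],D),(H+[0,0,.19],D),(H+[0,0,.12],D)])
E
```

```text
0 a [-0.0001, -0.0001, -0.1392] d [0.2701, -0.1685, -0.0093] rows 8
0 a [-0.0001, -0.0, -0.0831] d [0.1805, 0.0592, -0.0057] rows 5
1 a [0.0, 0.0, -0.0] d [0.1841, 0.1911, 0.0875] rows 6
2 a [0.0, 0.0, -0.0] d [0.0, -0.0001, 0.0875] rows 2
```

```bash
python3 -m handwheel '[{"az":-0.139,"dx":0.27,"dy":-0.1685,"dz":-0.009,"jaw":-0.3},{"az":-0.139,"dx":0.27,"dy":-0.1685,"dz":-0.009,"jaw":-0.3},{"az":-0.139,"dx":0.27,"dy":-0.1685,"dz":-0.009,"jaw":-0.3},{"az":-0.139,"dx":0.27,"dy":-0.1685,"dz":-0.009,"jaw":-0.3},{"az":-0.139,"dx":0.27,"dy":-0.1685,"dz":-0.009,"jaw":-0.3},{"az":-0.139,"dx":0.27,"dy":-0.1685,"dz":-0.009,"jaw":-0.3},{"az":-0.139,"dx":0.27,"dy":-0.1685,"dz":-0.009,"jaw":-0.3},{"az":-0.139,"dx":0.27,"dy":-0.1685,"dz":-0.009,"jaw":-0.3}]'
python3 -m handwheel '[{"az":-0.083,"dx":0.1805,"dy":0.059,"dz":-0.006,"jaw":-0.3},{"az":-0.083,"dx":0.1805,"dy":0.059,"dz":-0.006,"jaw":-0.3},{"az":-0.083,"dx":0.1805,"dy":0.059,"dz":-0.006,"jaw":-0.3},{"az":-0.083,"dx":0.1805,"dy":0.059,"dz":-0.006,"jaw":-0.3},{"az":-0.083,"dx":0.1805,"dy":0.059,"dz":-0.006,"jaw":-0.3},{"az":-0.083,"dx":0.1805,"dy":0.059,"dz":-0.006,"jaw":-0.3}]'
python3 - <<'E'
from plan import *
H=np.array([.545,-.045,0])
D=down(CY+np.pi/2)
print(get_state())
plan([(H+[0,0,.19],D),(H+[0,0,.12],D)])
E
```

```text
{'time_s': 0.1, 'joint_pos': array([-1.34500249e+00,  2.13280729e-01, -3.49902103e-02,  1.32350253e+00,
        1.08045760e-05,  1.57079219e+00]), 'dq': array([-5.60253935e-04,  8.52810376e-05,  6.15825432e-04, -1.30442466e-03,
        9.30640032e-04, -1.17016338e-03]), 'tau': array([-2.69040538e-03, -6.87247682e+01,  4.87807167e+01,  1.21426352e-02,
       -1.59915076e-04, -5.01659173e-06]), 'position': array([ 0.11187794, -0.4870235 ,  0.24788118]), 'eef_rot': array([ 9.93633558e-01,  1.12659285e-01, -4.96724307e-05, -4.86071787e-04]), 'wrist_force': array([-0.51682906, -0.4120182 , -0.0534908 ]), 'moment': array([ 0.00499545, -0.00405992,  0.03759962]), 'grip_force': 0.0, 'width': 0.9990652895876742}
0 a [-0.0001, -0.0001, -0.1044] d [0.3059, -0.1959, 0.0342] rows 8
0 a [-0.0001, 0.0, -0.1044] d [0.362, 0.0313, 0.0339] rows 8
0 a [0.0, 0.0, -0.0135] d [0.0346, 0.0317, 0.0044] rows 1
1 a [0.0, 0.0, -0.0] d [0.0, -0.0, 0.0875] rows 2invalid input
invalid input
```

```bash
python3 -m handwheel '[{"ax":0,"ay":0,"az":-0.139,"dx":0.27,"dy":-0.1685,"dz":-0.009,"jaw":-0.3}]'; python3 -m handwheel --help | head -20
```

```text
time_s: 0.18
position: [0.1389, -0.4603, 0.2485]
eef_rot: [0.985, 0.171, -0.001, -0.0]
wrist_force: [1.7, -1.9, 0.3]
width: 0.882
grip_force: 0.0invalid input: not JSON, or not a number
```

```bash
python3 -m handwheel '[{"ax":0,"ay":0,"az":-0.12,"dx":0.22,"dy":-0.15,"dz":-0.01,"jaw":-0.3},{"ax":0,"ay":0,"az":-0.12,"dx":0.22,"dy":-0.15,"dz":-0.01,"jaw":-0.3},{"ax":0,"ay":0,"az":-0.12,"dx":0.22,"dy":-0.15,"dz":-0.01,"jaw":-0.3},{"ax":0,"ay":0,"az":-0.12,"dx":0.22,"dy":-0.15,"dz":-0.01,"jaw":-0.3},{"ax":0,"ay":0,"az":-0.12,"dx":0.22,"dy":-0.15,"dz":-0.01,"jaw":-0.3},{"ax":0,"ay":0,"az":-0.12,"dx":0.22,"dy":-0.15,"dz":-0.01,"jaw":-0.3},{"ax":0,"ay":0,"az":-0.12,"dx":0.22,"dy":-0.15,"dz":-0.01,"jaw":-0.3},{"ax":0,"ay":0,"az":-0.12,"dx":0.22,"dy":-0.15,"dz":-0.01,"jaw":-0.3}]'
python3 - <<'E'
from plan import *
H=np.array([.545,-.045,0])
D=down(CY+np.pi/2)
plan([(H+[0,0,.19],D),(H+[0,0,.12],D)])
E
```

```text
time_s: 0.85
position: [0.2655, -0.2847, 0.2574]
eef_rot: [0.852, 0.524, -0.0, -0.0]
wrist_force: [-0.6, 0.5, 0.1]
width: 0.352
grip_force: 0.0
0 a [-0.0, 0.0, -0.0646] d [0.3315, 0.1377, 0.0656] rows 8
0 a [-0.0, 0.0, -0.0182] d [0.0706, 0.0727, 0.0185] rows 2
1 a [-0.0, 0.0, 0.0] d [0.0, -0.0, 0.0875] rows 2
```

```bash
python3 -m handwheel '[{"ax":0,"ay":0,"az":-0.0646,"dx":0.3315,"dy":0.1377,"dz":0.0656,"jaw":-0.3},{"ax":0,"ay":0,"az":-0.0646,"dx":0.3315,"dy":0.1377,"dz":0.0656,"jaw":-0.3},{"ax":0,"ay":0,"az":-0.0646,"dx":0.3315,"dy":0.1377,"dz":0.0656,"jaw":-0.3},{"ax":0,"ay":0,"az":-0.0646,"dx":0.3315,"dy":0.1377,"dz":0.0656,"jaw":-0.3},{"ax":0,"ay":0,"az":-0.0646,"dx":0.3315,"dy":0.1377,"dz":0.0656,"jaw":-0.3},{"ax":0,"ay":0,"az":-0.0646,"dx":0.3315,"dy":0.1377,"dz":0.0656,"jaw":-0.3},{"ax":0,"ay":0,"az":-0.0646,"dx":0.3315,"dy":0.1377,"dz":0.0656,"jaw":-0.3},{"ax":0,"ay":0,"az":-0.0646,"dx":0.3315,"dy":0.1377,"dz":0.0656,"jaw":-0.3}]'
python3 -m handwheel '[{"ax":0,"ay":0,"az":-0.0182,"dx":0.0706,"dy":0.0727,"dz":0.0185,"jaw":-0.3},{"ax":0,"ay":0,"az":-0.0182,"dx":0.0706,"dy":0.0727,"dz":0.0185,"jaw":-0.3},{"ax":0,"ay":0,"az":-0.0182,"dx":0.0706,"dy":0.0727,"dz":0.0185,"jaw":-0.3},{"ax":0,"ay":0,"az":-0.0182,"dx":0.0706,"dy":0.0727,"dz":0.0185,"jaw":-0.3},{"ax":0,"ay":0,"az":-0.0182,"dx":0.0706,"dy":0.0727,"dz":0.0185,"jaw":-0.3}]'
python3 - <<'E'
from plan import *
H=np.array([.545,-.045,0])
D=down(CY+np.pi/2)
plan([(H+[0,0,.19],D),(H+[0,0,.12],D)])
im,d,W=snap('wrist','w1')
m=(W[...,2]>.115)&(W[...,2]<.135)&~np.isnan(W[...,2]); hs=cv2.cvtColor(im,cv2.COLOR_RGB2HSV)
P=W[m&(hs[...,1]<60)];print(len(P),P.min(0),P.max(0)); s=P@CX; print(np.histogram(s,bins=12)); B=P[s<s.min()+.012]; print(B.min(0),B.max(0))
E
```

```text
time_s: 1.52
position: [0.4863, -0.095, 0.2027]
eef_rot: [0.729, 0.684, -0.0, -0.001]
wrist_force: [-0.0, -0.3, -1.7]
width: 0.354
grip_force: 0.0
time_s: 1.93
position: [0.5442, -0.046, 0.1897]
eef_rot: [0.689, 0.724, -0.001, -0.0]
wrist_force: [-0.2, -0.5, -0.4]
width: 0.35
grip_force: 0.0
0 a [-0.0002, 0.0, -0.0003] d [0.0012, 0.0011, -0.0004] rows 1
1 a [-0.0, 0.0, -0.0] d [-0.0, 0.0, 0.0875] rows 2
4323 [ 0.5390887  -0.17469113  0.11884388] [0.65352315 0.09281342 0.13499422]
(array([1967,  550,  330,  204,  200,   66,   65,    0,    0,    0,    0,
        941]), array([0.53860207, 0.5474095 , 0.55621693, 0.56502436, 0.57383179,
       0.58263922, 0.59144665, 0.60025408, 0.60906151, 0.61786894,
       0.62667637, 0.6354838 , 0.64429123]))
[ 0.5390887  -0.10098325  0.12154282] [0.55644369 0.01711617 0.12953022]
```

View pics/w1.png

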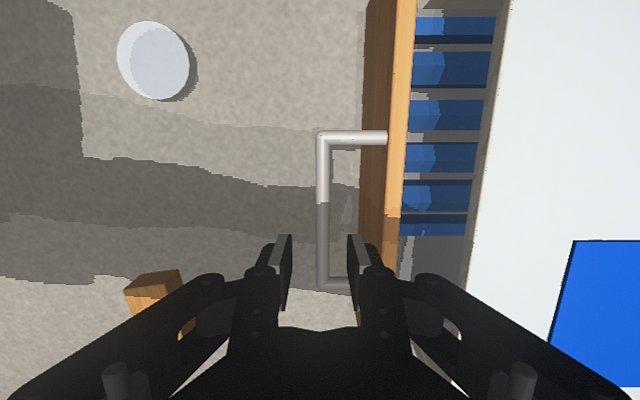

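Wrist view: the bar (column 322, rows 135–285) lies between the fingers, and clear of the drawer front. Lower, close, pull.

```bash
python3 -m handwheel '[{"ax":0,"ay":0,"az":0,"dx":0.002,"dy":0.001,"dz":0.044,"jaw":-0.3},{"ax":0,"ay":0,"az":0,"dx":0.002,"dy":0.001,"dz":0.087,"jaw":-0.3},{"ax":0,"ay":0,"az":0,"dx":0.002,"dy":0.001,"dz":0.087,"jaw":-0.3},{"ax":0,"ay":0,"az":0,"dx":0.002,"dy":0.001,"dz":0.087,"jaw":-1},{"ax":0,"ay":0,"az":0,"dx":0.002,"dy":0.001,"dz":0.087,"jaw":-1},{"ax":0,"ay":0,"az":0,"dx":0.002,"dy":0.001,"dz":0.087,"jaw":-1},{"ax":0,"ay":0,"az":0,"dx":0.002,"dy":0.001,"dz":0.087,"jaw":-1},{"ax":0,"ay":0,"az":0,"dx":0.002,"dy":0.001,"dz":0.087,"jaw":-1}]'
python3 -m handwheel '[{"ax":0,"ay":0,"az":0,"dx":0,"dy":-0.02,"dz":0,"jaw":-1},{"ax":0,"ay":0,"az":0,"dx":0,"dy":-0.04,"dz":0,"jaw":-1},{"ax":0,"ay":0,"az":0,"dx":0,"dy":-0.06,"dz":0,"jaw":-1},{"ax":0,"ay":0,"az":0,"dx":0,"dy":-0.08,"dz":0,"jaw":-1},{"ax":0,"ay":0,"az":0,"dx":0,"dy":-0.1,"dz":0,"jaw":-1},{"ax":0,"ay":0,"az":0,"dx":0,"dy":-0.12,"dz":0,"jaw":-1},{"ax":0,"ay":0,"az":0,"dx":0,"dy":-0.135,"dz":0,"jaw":-1},{"ax":0,"ay":0,"az":0,"dx":0,"dy":-0.14,"dz":0,"jaw":-1}]'
python3 -m handwheel '[{"ax":0,"ay":0,"az":0,"dx":0,"dy":0,"dz":0,"jaw":-1},{"ax":0,"ay":0,"az":0,"dx":0,"dy":-0.004,"dz":0,"jaw":-1},{"ax":0,"ay":0,"az":0,"dx":0,"dy":-0.007,"dz":0,"jaw":-1},{"ax":0,"ay":0,"az":0,"dx":0,"dy":-0.007,"dz":0,"jaw":-1}]'
```

```text
time_s: 2.65
position: [0.546, -0.0436, 0.1224]
eef_rot: [0.688, 0.726, 0.0, 0.001]
wrist_force: [-2.4, -6.0, 2.4]
width: 0.09
grip_force: 59.3
time_s: 3.32
position: [0.4384, -0.049, 0.1239]
eef_rot: [0.688, 0.726, 0.005, 0.005]
wrist_force: [43.8, 6.1, -15.0]
width: 0.092
grip_force: 59.6
time_s: 3.65
position: [0.4381, -0.049, 0.1245]
eef_rot: [0.687, 0.726, 0.007, 0.007]
wrist_force: [63.9, 5.9, -38.4]
width: 0.091
grip_force: 58.5
```

Stop reached (travel 108 mm plus 57). Relax, open and rise.

```bash
python3 -m handwheel '[{"ax":0,"ay":0,"az":0,"dx":0,"dy":0.006,"dz":0,"jaw":-1},{"ax":0,"ay":0,"az":0,"dx":0,"dy":0.01,"dz":0,"jaw":-1},{"ax":0,"ay":0,"az":0,"dx":0,"dy":0.01,"dz":0,"jaw":-0.3},{"ax":0,"ay":0,"az":0,"dx":0,"dy":0.01,"dz":0,"jaw":-0.3},{"ax":0,"ay":0,"az":0,"dx":0,"dy":0.01,"dz":0,"jaw":-0.3},{"ax":0,"ay":0,"az":0,"dx":0,"dy":0.01,"dz":-0.05,"jaw":-0.3},{"ax":0,"ay":0,"az":0,"dx":0,"dy":0.01,"dz":-0.1,"jaw":-0.3},{"ax":0,"ay":0,"az":0,"dx":0,"dy":0.01,"dz":-0.15,"jaw":-0.3}]'
python3 -m handwheel '[{"ax":0,"ay":0,"az":0,"dx":0,"dy":-0.06,"dz":-0.08,"jaw":-0.3},{"ax":0,"ay":0,"az":0,"dx":0,"dy":-0.06,"dz":-0.08,"jaw":-0.3},{"ax":0,"ay":0,"az":0,"dx":0,"dy":-0.06,"dz":-0.08,"jaw":-0.3},{"ax":0,"ay":0,"az":0,"dx":0,"dy":-0.06,"dz":-0.08,"jaw":-0.3},{"ax":0,"ay":0,"az":0,"dx":0,"dy":-0.06,"dz":-0.08,"jaw":-0.3}]'
python3 - <<'E'
from h import *
im,d,W=snap('top','top1'); snap('scene','scene1')
E
```

```text
time_s: 4.32
position: [0.4349, -0.0486, 0.2425]
eef_rot: [0.688, 0.726, -0.0, -0.0]
wrist_force: [2.0, -0.4, 0.2]
width: 0.345
grip_force: 0.0
time_s: 4.73
position: [0.3879, -0.0513, 0.3045]
eef_rot: [0.688, 0.726, 0.0, 0.0]
wrist_force: [-0.8, 0.3, -0.5]
width: 0.348
grip_force: 0.0
```

View pics/top1.png

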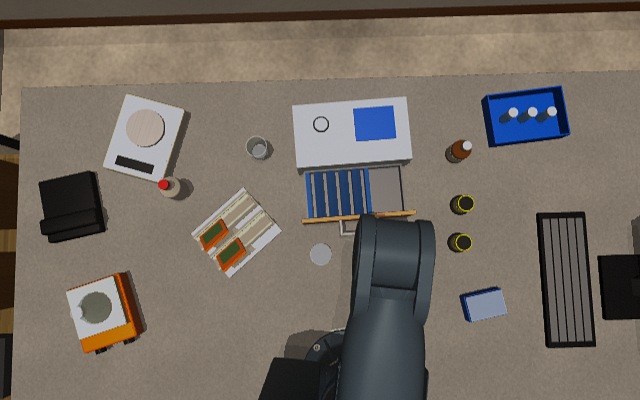

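Drawer fully out: rack at (305–370, 170–217), bay at (372–402, 167–210) free. Measure the rack and bay.

```bash
python3 - <<'E'
from plan import *
A=np.load('top1.npz');W=A['W'];im=A['im'];z=W[...,2];hs=cv2.cvtColor(im,cv2.COLOR_RGB2HSV)
ok=np.zeros(z.shape,bool);ok[160:225,295:420]=1;ok&=~np.isnan(z)
C=np.array([.739,-.035,0])
def loc(P): return np.stack([(P-C)@CX,(P-C)@CYv,P[:,2]],1)
F=W[ok&(z>.124)&(z<.135)&(hs[...,1]>100)&(hs[...,0]<25)]; L=loc(F); print('front',np.median(L,0),L.min(0),L.max(0),np.polyfit(L[:,1],L[:,0],1))
B=W[ok&(hs[...,0]>95)&(hs[...,0]<125)&(hs[...,1]>90)&(z<.1)]; L=loc(B); print('blue',np.percentile(L,[1,50,99],0))
m=(L[:,0]>-.23)&(L[:,0]<-.12)
b=np.arange(-.1,.2,.005); i=np.digitize(L[m,1],b)
for k in range(1,len(b)): 
    q=L[m][i==k]
    if len(q): print(round(b[k-1]+.0025,4),len(q),np.round(q[:,2].mean(),4),end=' | ')
G=W[ok&(hs[...,1]<70)&(z<.03)]; L=loc(G); print('\nbay',len(G),np.percentile(L,[2,50,98],0))
E
```

```text
front [-0.25326447  0.02016582  0.12977038] [-0.25895248 -0.16785594  0.12403398] [-0.24692679  0.16813559  0.13487116] [-0.00318043 -0.25332753]
blue [[-0.23986429 -0.04841869  0.01715058]
 [-0.17077509  0.04321797  0.04616616]
 [-0.10069125  0.14951333  0.05910286]]
-0.0525 3 0.0092 | -0.0475 53 0.0414 | -0.0425 54 0.041 | -0.0375 58 0.0387 | -0.0275 3 0.0129 | -0.0225 28 0.0415 | -0.0175 51 0.0466 | -0.0125 52 0.0523 | -0.0075 60 0.0526 | -0.0025 58 0.0475 | 0.0025 57 0.0419 | 0.0125 2 0.0107 | 0.0175 33 0.0422 | 0.0225 53 0.0467 | 0.0275 51 0.0517 | 0.0325 57 0.0525 | 0.0375 61 0.0478 | 0.0425 54 0.0409 | 0.0575 35 0.0402 | 0.0625 55 0.047 | 0.0675 52 0.0529 | 0.0725 57 0.0535 | 0.0775 58 0.0476 | 0.0825 47 0.042 | 0.0975 37 0.0424 | 0.1025 54 0.0474 | 0.1075 55 0.0512 | 0.1125 55 0.0529 | 0.1175 52 0.0485 | 0.1225 40 0.0421 | 0.1375 41 0.0372 | 0.1425 52 0.0407 | 0.1475 58 0.041 | 0.1525 5 0.0407 | 
bay 4104 [[-0.26527787 -0.21172123 -0.00657316]
 [-0.16460613 -0.07864769  0.00729014]
 [-0.0765541   0.18531752  0.01963356]]
```

```bash
cat >> plan.py <<'E'
SY=.705; S=np.array([.452,.334,0]); T=.61
SX=np.array([np.cos(SY),np.sin(SY),0]); SYv=np.array([-np.sin(SY),np.cos(SY),0]); Z=np.array([0,0,1.])
n=np.cos(T)*SX+np.sin(T)*Z; up=-np.sin(T)*SX+np.cos(T)*Z
G=Ro.from_matrix(np.stack([SYv,n,-up],1))
def plate(sx,sy,h): return S+sx*SX+sy*SYv+.032*Z+h*up   # h along the plate from its foot
def drawer(x,y,zz): return np.array([.739,-.035,0])+x*CX+y*CYv+zz*Z
E
python3 - <<'E'
from plan import *
print(np.round(get_state()['joint_pos'],3))
A=np.load('top0.npz');W=A['W'];hs=cv2.cvtColor(A['im'],cv2.COLOR_RGB2HSV);z=W[...,2]
for (a,b,c,d) in [(198,232,212,250),(215,250,234,272)]:
    ok=np.zeros(z.shape,bool);ok[c:d,a:b]=1;ok&=(hs[...,1]>110)&(z>.03)
    P=W[ok]; q=P-plate(0,0,0); L=np.stack([q@n,q@SYv,q@up],1)
    med=np.median(L[:,0]); L=L[abs(L[:,0]-med)<.012]; print(len(L),'n',med,'y',np.percentile(L[:,1],[2,98]),'up',np.percentile(L[:,2],[2,98]), 'slope',np.linalg.lstsq(np.c_[L[:,1:],np.ones(len(L))],L[:,0],rcond=None)[0])
plan([([.36,.20,.32],G),(plate(-.04,.055,.20),G),(plate(-.04,.055,.085),G)])
print(plate(-.04,.055,.2),plate(-.04,.055,.085))
E
```

```text
[-0.131 -0.014 -0.149  1.437  0.     1.385]
481 n 0.054936558950289684 y [0.00554889 0.09264992] up [-0.03234509  0.06594454] slope [-0.0075924  -0.02049667  0.05569978]
522 n -0.01022060621937036 y [0.00546376 0.09253401] up [0.01446505 0.11166975] slope [-0.0034905  -0.01523758 -0.00949104]
0 a [-0.0927, 0.0311, -0.0991] d [0.3117, -0.0174, -0.02] rows 8
0 a [-0.0011, 0.0004, -0.0012] d [0.0032, 0.0019, 0.001] rows 1
1 a [-0.0, -0.0, -0.0] d [0.1217, -0.0865, 0.1288] rows 4
2 a [-0.0, -0.0, -0.0] d [-0.0, -0.0, 0.1437] rows 3
[0.29863318 0.27571978 0.1959296 ] [0.34880797 0.3184121  0.10167008]
```

Plates' depth shows planes 65 mm apart and 98 x 87 mm visible, as they must be, but 21 mm further along stand x than my corner-based origin; I trust the plates and will check with the wrist camera on approach.

```bash
cat >> plan.py <<'E'
S=S+.0213*SX-.006*SYv+.002*Z
E
python3 - <<'E'
from plan import *
plan([([.36,.16,.32],G),(plate(-.04,.055,.20),G),(plate(-.04,.055,.085),G)])
print(plate(-.04,.055,.2),plate(-.04,.055,.085))
E
```

```text
0 a [-0.0927, 0.0311, -0.0991] d [0.2624, -0.0201, -0.02] rows 8
0 a [-0.0011, 0.0004, -0.0012] d [0.0027, 0.0015, 0.0007] rows 1
1 a [-0.0, -0.0, -0.0] d [0.1523, -0.0366, 0.1606] rows 5
2 a [-0.0, -0.0, -0.0] d [-0.0, -0.0, 0.1438] rows 3
[0.31874371 0.28495323 0.1979296 ] [0.3689185  0.32764555 0.10367008]
```

```bash
python3 -m handwheel '[{"ax":-0.093,"ay":0.031,"az":-0.1,"dx":0.265,"dy":-0.0185,"dz":-0.02,"jaw":-0.1},{"ax":-0.093,"ay":0.031,"az":-0.1,"dx":0.265,"dy":-0.0185,"dz":-0.02,"jaw":-0.1},{"ax":-0.093,"ay":0.031,"az":-0.1,"dx":0.265,"dy":-0.0185,"dz":-0.02,"jaw":-0.1},{"ax":-0.093,"ay":0.031,"az":-0.1,"dx":0.265,"dy":-0.0185,"dz":-0.02,"jaw":-0.1},{"ax":-0.093,"ay":0.031,"az":-0.1,"dx":0.265,"dy":-0.0185,"dz":-0.02,"jaw":-0.1},{"ax":-0.093,"ay":0.031,"az":-0.1,"dx":0.265,"dy":-0.0185,"dz":-0.02,"jaw":-0.1},{"ax":-0.093,"ay":0.031,"az":-0.1,"dx":0.265,"dy":-0.0185,"dz":-0.02,"jaw":-0.1},{"ax":-0.093,"ay":0.031,"az":-0.1,"dx":0.265,"dy":-0.0185,"dz":-0.02,"jaw":-0.1}]'
python3 - <<'E'
from plan import *
plan([(plate(-.04,.055,.20),G),(plate(-.04,.055,.085),G)])
E
```

```text
time_s: 5.5
position: [0.3596, 0.1601, 0.3185]
eef_rot: [0.398, 0.867, 0.271, 0.126]
wrist_force: [0.2, 0.3, 0.4]
width: 0.449
grip_force: 0.0
0 a [-0.0004, -0.0001, 0.0009] d [0.1521, -0.0342, 0.1593] rows 5
1 a [0.0, 0.0, -0.0] d [-0.0, -0.0, 0.1438] rows 3
```

```bash
python3 -m handwheel '[{"ax":-0.0004,"ay":0,"az":0.0009,"dx":0.152,"dy":-0.034,"dz":0.159,"jaw":-0.1},{"ax":-0.0004,"ay":0,"az":0.0009,"dx":0.152,"dy":-0.034,"dz":0.159,"jaw":-0.1},{"ax":-0.0004,"ay":0,"az":0.0009,"dx":0.152,"dy":-0.034,"dz":0.159,"jaw":-0.1},{"ax":-0.0004,"ay":0,"az":0.0009,"dx":0.152,"dy":-0.034,"dz":0.159,"jaw":-0.1},{"ax":-0.0004,"ay":0,"az":0.0009,"dx":0.152,"dy":-0.034,"dz":0.159,"jaw":-0.1},{"ax":-0.0004,"ay":0,"az":0.0009,"dx":0.152,"dy":-0.034,"dz":0.159,"jaw":-0.1},{"ax":-0.0004,"ay":0,"az":0.0009,"dx":0.152,"dy":-0.034,"dz":0.159,"jaw":-0.1}]'
cat > pl.py <<'E'
from plan import *
import sys
im,d,W=snap('wrist',sys.argv[1]); sx=float(sys.argv[2])
hs=cv2.cvtColor(im,cv2.COLOR_RGB2HSV)
q=W-plate(sx,.055,0); L=np.stack([q@n,q@SYv,q@up],-1)
ok=(hs[...,1]>110)&(hs[...,0]<80)&(abs(L[...,0])<.03)&(L[...,2]>-.01)&(L[...,2]<.13)&(abs(L[...,1])<.08)
P=L[ok]; print(len(P),np.percentile(P,[1,10,50,90,99],0)*1000)
v,u=np.where(ok); print(u.min(),u.max(),v.min(),v.max())
plan([(plate(sx,.055,.085),G)])
E
python3 pl.py w2 -.04
```

```text
time_s: 6.08
position: [0.3203, 0.2848, 0.1984]
eef_rot: [0.404, 0.865, 0.269, 0.125]
wrist_force: [0.3, 0.2, 0.5]
width: 0.451
grip_force: 0.0
962 [[ -0.83899662 -41.67164208  28.97158856]
 [ -0.10018029 -30.9128496   95.25105541]
 [  2.83000743   7.90229153  96.46974791]
 [  6.09880466  42.8501412   97.31618705]
 [  6.1991882   46.72659264  98.07851954]]
316 325 140 249
0 a [-0.0008, 0.0006, -0.0013] d [0.0031, -0.0024, 0.1445] rows 3
```

View pics/w2.png

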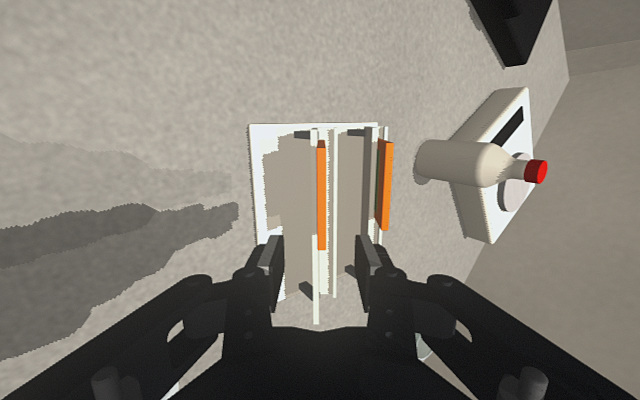

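Wrist view: near plate edge-on at (322,140–249), centred between the fingers; top edge at 97 mm as expected, 3 mm off in normal. Go in, grip, lift along the plate.

```bash
python3 -m handwheel '[{"ax":-0.0008,"ay":0.0006,"az":-0.001,"dx":0.006,"dy":0.001,"dz":0.05,"jaw":-0.1},{"ax":-0.0008,"ay":0.0006,"az":-0.001,"dx":0.006,"dy":0.001,"dz":0.09,"jaw":-0.1},{"ax":-0.0008,"ay":0.0006,"az":-0.001,"dx":0.006,"dy":0.001,"dz":0.125,"jaw":-0.1},{"ax":-0.0008,"ay":0.0006,"az":-0.001,"dx":0.006,"dy":0.001,"dz":0.148,"jaw":-0.1},{"ax":-0.0008,"ay":0.0006,"az":-0.001,"dx":0.006,"dy":0.001,"dz":0.148,"jaw":-0.1},{"ax":-0.0008,"ay":0.0006,"az":-0.001,"dx":0.006,"dy":0.001,"dz":0.148,"jaw":-0.1}]'
python3 -m handwheel '[{"ax":0,"ay":0,"az":0,"dx":0,"dy":0,"dz":0,"jaw":-1},{"ax":0,"ay":0,"az":0,"dx":0,"dy":0,"dz":0,"jaw":-1},{"ax":0,"ay":0,"az":0,"dx":0,"dy":0,"dz":0,"jaw":-1},{"ax":0,"ay":0,"az":0,"dx":0,"dy":0,"dz":0,"jaw":-1},{"ax":0,"ay":0,"az":0,"dx":0,"dy":0,"dz":0,"jaw":-1},{"ax":0,"ay":0,"az":0,"dx":0,"dy":0,"dz":0,"jaw":-1}]'
```

```text
time_s: 6.63
position: [0.3715, 0.3311, 0.1035]
eef_rot: [0.402, 0.865, 0.273, 0.126]
wrist_force: [0.8, -0.3, 0.3]
width: 0.448
grip_force: 0.0
time_s: 7.13
position: [0.3713, 0.3325, 0.1055]
eef_rot: [0.4, 0.865, 0.275, 0.127]
wrist_force: [-1.6, -4.8, 9.1]
width: 0.083
grip_force: 59.0
```

```bash
python3 -m handwheel '[{"ax":0,"ay":0,"az":0,"dx":0,"dy":0,"dz":-0.02,"jaw":-1},{"ax":0,"ay":0,"az":0,"dx":0,"dy":0,"dz":-0.05,"jaw":-1},{"ax":0,"ay":0,"az":0,"dx":0,"dy":0,"dz":-0.085,"jaw":-1},{"ax":0,"ay":0,"az":0,"dx":0,"dy":0,"dz":-0.12,"jaw":-1},{"ax":0,"ay":0,"az":0,"dx":0,"dy":0,"dz":-0.16,"jaw":-1},{"ax":0,"ay":0,"az":0,"dx":0,"dy":0,"dz":-0.19,"jaw":-1},{"ax":0,"ay":0,"az":0,"dx":0,"dy":0,"dz":-0.19,"jaw":-1}]'
python3 - <<'E'
from plan import *
D=down(CY+np.pi)
plan([([.40,.20,.31],D),(drawer(-.171,.09,.26),D),(drawer(-.171,.09,.105),D)])
E
```

```text
time_s: 7.72
position: [0.3037, 0.2753, 0.2333]
eef_rot: [0.4, 0.864, 0.277, 0.127]
wrist_force: [0.7, 1.4, 0.2]
width: 0.084
grip_force: 59.0
0 a [0.0732, 0.036, -0.1128] d [-0.1194, 0.0646, -0.0482] rows 8
0 a [0.0186, 0.0091, -0.0285] d [-0.0274, -0.0133, -0.0198] rows 2
1 a [-0.0, -0.0, 0.0] d [-0.1941, -0.2029, 0.0625] rows 6
2 a [-0.0, -0.0, 0.0] d [-0.0001, 0.0, 0.1937] rows 4
```

```bash
python3 -m handwheel '[{"ax":0.0732,"ay":0.036,"az":-0.1128,"dx":-0.1194,"dy":0.0646,"dz":-0.0482,"jaw":-1},{"ax":0.0732,"ay":0.036,"az":-0.1128,"dx":-0.1194,"dy":0.0646,"dz":-0.0482,"jaw":-1},{"ax":0.0732,"ay":0.036,"az":-0.1128,"dx":-0.1194,"dy":0.0646,"dz":-0.0482,"jaw":-1},{"ax":0.0732,"ay":0.036,"az":-0.1128,"dx":-0.1194,"dy":0.0646,"dz":-0.0482,"jaw":-1},{"ax":0.0732,"ay":0.036,"az":-0.1128,"dx":-0.1194,"dy":0.0646,"dz":-0.0482,"jaw":-1},{"ax":0.0732,"ay":0.036,"az":-0.1128,"dx":-0.1194,"dy":0.0646,"dz":-0.0482,"jaw":-1},{"ax":0.0732,"ay":0.036,"az":-0.1128,"dx":-0.1194,"dy":0.0646,"dz":-0.0482,"jaw":-1},{"ax":0.0732,"ay":0.036,"az":-0.1128,"dx":-0.1194,"dy":0.0646,"dz":-0.0482,"jaw":-1}]'
python3 -m handwheel '[{"ax":0.0186,"ay":0.0091,"az":-0.0285,"dx":-0.0274,"dy":-0.0133,"dz":-0.0198,"jaw":-1},{"ax":0.0186,"ay":0.0091,"az":-0.0285,"dx":-0.0274,"dy":-0.0133,"dz":-0.0198,"jaw":-1},{"ax":0.0186,"ay":0.0091,"az":-0.0285,"dx":-0.0274,"dy":-0.0133,"dz":-0.0198,"jaw":-1},{"ax":0.0186,"ay":0.0091,"az":-0.0285,"dx":-0.0274,"dy":-0.0133,"dz":-0.0198,"jaw":-1}]'
python3 - <<'E'
from plan import *
D=down(CY+np.pi)
plan([(drawer(-.171,.09,.26),D),(drawer(-.171,.09,.105),D)])
E
```

```text
time_s: 8.38
position: [0.3818, 0.2155, 0.2894]
eef_rot: [0.061, 0.996, 0.055, 0.024]
wrist_force: [1.7, 0.4, -2.0]
width: 0.087
grip_force: 58.9
time_s: 8.72
position: [0.4009, 0.2012, 0.3041]
eef_rot: [-0.025, 1.0, -0.002, -0.003]
wrist_force: [-0.2, -0.2, -0.4]
width: 0.084
grip_force: 58.9
0 a [-0.0006, -0.0009, -0.0003] d [-0.1936, -0.2037, 0.0548] rows 6
1 a [-0.0, -0.0, 0.0] d [-0.0001, 0.0, 0.1937] rows 4
```

```bash
python3 -m handwheel '[{"ax":-0.0006,"ay":-0.0009,"az":0,"dx":-0.1936,"dy":-0.2037,"dz":0.0548,"jaw":-1},{"ax":-0.0006,"ay":-0.0009,"az":0,"dx":-0.1936,"dy":-0.2037,"dz":0.0548,"jaw":-1},{"ax":-0.0006,"ay":-0.0009,"az":0,"dx":-0.1936,"dy":-0.2037,"dz":0.0548,"jaw":-1},{"ax":-0.0006,"ay":-0.0009,"az":0,"dx":-0.1936,"dy":-0.2037,"dz":0.0548,"jaw":-1},{"ax":-0.0006,"ay":-0.0009,"az":0,"dx":-0.1936,"dy":-0.2037,"dz":0.0548,"jaw":-1},{"ax":-0.0006,"ay":-0.0009,"az":0,"dx":-0.1936,"dy":-0.2037,"dz":0.0548,"jaw":-1},{"ax":-0.0006,"ay":-0.0009,"az":0,"dx":-0.1936,"dy":-0.2037,"dz":0.0548,"jaw":-1},{"ax":-0.0006,"ay":-0.0009,"az":0,"dx":-0.1936,"dy":-0.2037,"dz":0.0548,"jaw":-1}]'
python3 - <<'E'
from plan import *
D=down(CY+np.pi)
plan([(drawer(-.171,.09,.105),D)])
im,d,W=snap('wrist','w3'); hs=cv2.cvtColor(im,cv2.COLOR_RGB2HSV)
q=W-np.array([.739,-.035,0]); L=np.stack([q@CX,q@CYv,q[...,2]],-1)
o=(hs[...,0]<20)&(hs[...,1]>150)&(d>0)&(d<.35)&(abs(L[...,1]-.09)<.03)
P=L[o]; print('plate',len(P),np.percentile(P,[1,10,50,90,99],0))
b=(hs[...,0]>95)&(hs[...,0]<125)&(hs[...,1]>90)&(L[...,2]<.1)&(d>0); P=L[b]; P=P[(P[:,0]>-.24)&(P[:,0]<-.10)]
bins=np.arange(-.06,.17,.004); i=np.digitize(P[:,1],bins)
print([(round(float(bins[k-1])+.002,3),round(float(np.median(P[i==k,2])),3),int((i==k).sum())) for k in range(1,len(bins)) if (i==k).sum()>20])
E
```

```text
time_s: 9.38
position: [0.5634, 0.0449, 0.2604]
eef_rot: [-0.024, 1.0, -0.0, 0.0]
wrist_force: [-0.3, 0.5, -1.8]
width: 0.083
grip_force: 58.9
0 a [-0.0, 0.0, -0.0007] d [-0.0003, 0.0014, 0.1942] rows 4
plate 2939 [[-0.21559977  0.08575174  0.19658215]
 [-0.21533944  0.08643825  0.26350438]
 [-0.18774396  0.08944798  0.27334528]
 [-0.15417026  0.09248657  0.27415911]
 [-0.14423201  0.09330541  0.28200285]]
[(-0.058, 0.012, 23), (-0.046, 0.042, 268), (-0.042, 0.043, 350), (-0.038, 0.043, 358), (-0.034, 0.034, 922), (-0.022, 0.042, 26), (-0.018, 0.045, 245), (-0.014, 0.049, 262), (-0.01, 0.053, 263), (-0.006, 0.055, 441), (-0.002, 0.051, 473), (0.002, 0.047, 465), (0.006, 0.038, 782), (0.018, 0.042, 30), (0.022, 0.045, 293), (0.026, 0.049, 296), (0.03, 0.053, 311), (0.034, 0.055, 410), (0.038, 0.051, 436), (0.042, 0.047, 414), (0.046, 0.043, 467), (0.058, 0.042, 45), (0.062, 0.045, 339), (0.066, 0.049, 346), (0.07, 0.053, 349), (0.074, 0.055, 391), (0.078, 0.052, 244), (0.082, 0.047, 140), (0.086, 0.044, 48), (0.098, 0.022, 50), (0.102, 0.045, 324), (0.106, 0.049, 391), (0.11, 0.053, 402), (0.114, 0.055, 368), (0.118, 0.051, 343), (0.122, 0.047, 343), (0.126, 0.045, 127), (0.138, 0.037, 217), (0.142, 0.043, 368), (0.146, 0.043, 360), (0.15, 0.043, 360), (0.154, 0.042, 39)]
```

View pics/w3.png

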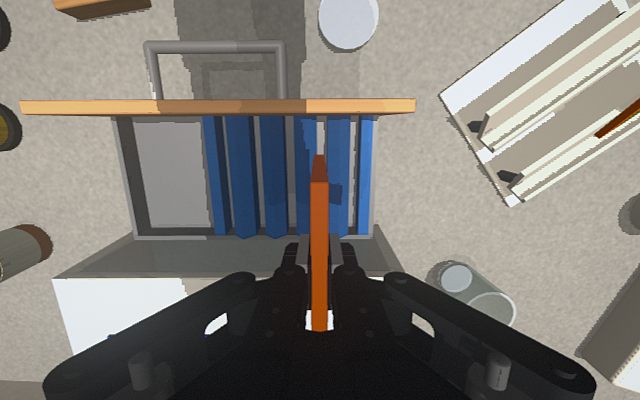

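Plate hangs straight (orange, column 319) over the slot; relative to the ridges it is 3 mm too far right, so I add dy 0.005 while lowering.

```bash
python3 -m handwheel '[{"ax":0,"ay":0,"az":-0.0007,"dx":0,"dy":0.005,"dz":0.03,"jaw":-1},{"ax":0,"ay":0,"az":-0.0007,"dx":0,"dy":0.005,"dz":0.06,"jaw":-1},{"ax":0,"ay":0,"az":-0.0007,"dx":0,"dy":0.005,"dz":0.09,"jaw":-1},{"ax":0,"ay":0,"az":-0.0007,"dx":0,"dy":0.005,"dz":0.115,"jaw":-1},{"ax":0,"ay":0,"az":-0.0007,"dx":0,"dy":0.005,"dz":0.135,"jaw":-1},{"ax":0,"ay":0,"az":-0.0007,"dx":0,"dy":0.005,"dz":0.145,"jaw":-1},{"ax":0,"ay":0,"az":-0.0007,"dx":0,"dy":0.005,"dz":0.15,"jaw":-1}]'
python3 -m handwheel '[{"ax":0,"ay":0,"az":0,"dx":0,"dy":0,"dz":0.01,"jaw":-1},{"ax":0,"ay":0,"az":0,"dx":0,"dy":0,"dz":0.02,"jaw":-1},{"ax":0,"ay":0,"az":0,"dx":0,"dy":0,"dz":0.03,"jaw":-1},{"ax":0,"ay":0,"az":0,"dx":0,"dy":0,"dz":0.04,"jaw":-1},{"ax":0,"ay":0,"az":0,"dx":0,"dy":0,"dz":0.046,"jaw":-1},{"ax":0,"ay":0,"az":0,"dx":0,"dy":0,"dz":0.046,"jaw":-1}]'
```

```text
time_s: 10.02
position: [0.5624, 0.0503, 0.1404]
eef_rot: [-0.028, 1.0, -0.0, -0.0]
wrist_force: [0.3, 0.2, -1.6]
width: 0.085
grip_force: 59.0
time_s: 10.52
position: [0.5628, 0.0495, 0.1026]
eef_rot: [-0.028, 1.0, -0.001, -0.001]
wrist_force: [-0.3, -0.1, -1.1]
width: 0.08
grip_force: 59.0
```

```bash
python3 -m handwheel '[{"ax":0,"ay":0,"az":0,"dx":0,"dy":0,"dz":0.003,"jaw":-1},{"ax":0,"ay":0,"az":0,"dx":0,"dy":0,"dz":0.004,"jaw":-1},{"ax":0,"ay":0,"az":0,"dx":0,"dy":0,"dz":0.004,"jaw":-1}]'
python3 -m handwheel '[{"ax":0,"ay":0,"az":0,"dx":0,"dy":0,"dz":0.0015,"jaw":-1},{"ax":0,"ay":0,"az":0,"dx":0,"dy":0,"dz":0.003,"jaw":-1},{"ax":0,"ay":0,"az":0,"dx":0,"dy":0,"dz":0.003,"jaw":-1}]'
```

```text
time_s: 10.77
position: [0.5635, 0.0495, 0.1007]
eef_rot: [-0.028, 1.0, -0.001, -0.0]
wrist_force: [-0.2, 0.3, -0.3]
width: 0.077
grip_force: 59.0
time_s: 11.02
position: [0.5645, 0.0496, 0.0995]
eef_rot: [-0.028, 1.0, -0.001, 0.001]
wrist_force: [0.6, -0.6, 11.5]
width: 0.078
grip_force: 60.9
```

Touchdown (11 N). Release with a small opening and rise.

```bash
python3 -m handwheel '[{"ax":0,"ay":0,"az":0,"dx":0,"dy":0,"dz":-0.001,"jaw":-0.5},{"ax":0,"ay":0,"az":0,"dx":0,"dy":0,"dz":-0.001,"jaw":-0.5},{"ax":0,"ay":0,"az":0,"dx":0,"dy":0,"dz":-0.001,"jaw":-0.5},{"ax":0,"ay":0,"az":0,"dx":0,"dy":0,"dz":-0.04,"jaw":-0.5},{"ax":0,"ay":0,"az":0,"dx":0,"dy":0,"dz":-0.09,"jaw":-0.5},{"ax":0,"ay":0,"az":0,"dx":0,"dy":0,"dz":-0.14,"jaw":-0.5},{"ax":0,"ay":0,"az":0,"dx":0,"dy":0,"dz":-0.19,"jaw":-0.5},{"ax":0,"ay":0,"az":0,"dx":0,"dy":0,"dz":-0.21,"jaw":-0.5}]'
python3 - <<'E'
from plan import *
snap('wrist','w4')
plan([([.40,.20,.31],G),(plate(.04,.055,.20),G)])
E
```

```text
time_s: 11.68
position: [0.5644, 0.0498, 0.2715]
eef_rot: [-0.028, 1.0, -0.0, 0.003]
wrist_force: [1.8, 0.1, 0.2]
width: 0.25
grip_force: 0.0
0 a [-0.0718, -0.0349, 0.114] d [0.1562, 0.1594, -0.0389] rows 8
0 a [-0.0179, -0.0087, 0.0284] d [0.0549, 0.0082, -0.0091] rows 2
1 a [0.0, -0.0, -0.0] d [0.1467, -0.0053, 0.1673] rows 5
```

View pics/w4.png

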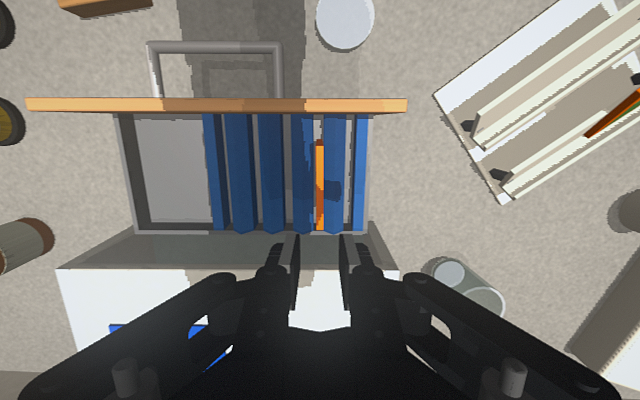

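Plate stands in its slot (orange edge, column 320, rows 140–230). On to the second plate.

```bash
python3 -m handwheel '[{"ax":-0.0718,"ay":-0.0349,"az":0.114,"dx":0.1562,"dy":0.1594,"dz":-0.0389,"jaw":-0.1},{"ax":-0.0718,"ay":-0.0349,"az":0.114,"dx":0.1562,"dy":0.1594,"dz":-0.0389,"jaw":-0.1},{"ax":-0.0718,"ay":-0.0349,"az":0.114,"dx":0.1562,"dy":0.1594,"dz":-0.0389,"jaw":-0.1},{"ax":-0.0718,"ay":-0.0349,"az":0.114,"dx":0.1562,"dy":0.1594,"dz":-0.0389,"jaw":-0.1},{"ax":-0.0718,"ay":-0.0349,"az":0.114,"dx":0.1562,"dy":0.1594,"dz":-0.0389,"jaw":-0.1},{"ax":-0.0718,"ay":-0.0349,"az":0.114,"dx":0.1562,"dy":0.1594,"dz":-0.0389,"jaw":-0.1},{"ax":-0.0718,"ay":-0.0349,"az":0.114,"dx":0.1562,"dy":0.1594,"dz":-0.0389,"jaw":-0.1},{"ax":-0.0718,"ay":-0.0349,"az":0.114,"dx":0.1562,"dy":0.1594,"dz":-0.0389,"jaw":-0.1}]'
python3 -m handwheel '[{"ax":-0.0179,"ay":-0.0087,"az":0.0284,"dx":0.0549,"dy":0.0082,"dz":-0.0091,"jaw":-0.1},{"ax":-0.0179,"ay":-0.0087,"az":0.0284,"dx":0.0549,"dy":0.0082,"dz":-0.0091,"jaw":-0.1},{"ax":-0.0179,"ay":-0.0087,"az":0.0284,"dx":0.0549,"dy":0.0082,"dz":-0.0091,"jaw":-0.1},{"ax":-0.0179,"ay":-0.0087,"az":0.0284,"dx":0.0549,"dy":0.0082,"dz":-0.0091,"jaw":-0.1}]'
python3 -m handwheel '[{"ax":0,"ay":0,"az":0,"dx":0.1467,"dy":-0.0053,"dz":0.1673,"jaw":-0.1},{"ax":0,"ay":0,"az":0,"dx":0.1467,"dy":-0.0053,"dz":0.1673,"jaw":-0.1},{"ax":0,"ay":0,"az":0,"dx":0.1467,"dy":-0.0053,"dz":0.1673,"jaw":-0.1},{"ax":0,"ay":0,"az":0,"dx":0.1467,"dy":-0.0053,"dz":0.1673,"jaw":-0.1},{"ax":0,"ay":0,"az":0,"dx":0.1467,"dy":-0.0053,"dz":0.1673,"jaw":-0.1},{"ax":0,"ay":0,"az":0,"dx":0.1467,"dy":-0.0053,"dz":0.1673,"jaw":-0.1},{"ax":0,"ay":0,"az":0,"dx":0.1467,"dy":-0.0053,"dz":0.1673,"jaw":-0.1}]'
python3 pl.py w5 .04
```

```text
time_s: 12.4
position: [0.4295, 0.1696, 0.2963]
eef_rot: [0.324, 0.914, 0.222, 0.1]
wrist_force: [-0.6, 0.3, -0.1]
width: 0.453
grip_force: 0.0
time_s: 12.73
position: [0.3982, 0.2001, 0.305]
eef_rot: [0.399, 0.868, 0.27, 0.123]
wrist_force: [-0.0, -0.4, -0.6]
width: 0.447
grip_force: 0.0
time_s: 13.32
position: [0.3779, 0.337, 0.1921]
eef_rot: [0.4, 0.868, 0.269, 0.123]
wrist_force: [-0.3, 0.2, 0.6]
width: 0.454
grip_force: 0.0
1047 [[ -1.06845035 -41.65039771  33.45670397]
 [ -0.37474656 -31.82164325  95.11747252]
 [  2.82444841   7.9533884   96.37231331]
 [  5.91774571  43.11519068  97.18815369]
 [  6.75118178  46.8524943   97.8307675 ]]
323 333 144 254
0 a [-0.0012, -0.0005, -0.0] d [-0.0013, 0.0056, 0.1395] rows 3
```

```bash
python3 -m handwheel '[{"ax":-0.0012,"ay":-0.0005,"az":0,"dx":0.002,"dy":0.009,"dz":0.04,"jaw":-0.1},{"ax":-0.0012,"ay":-0.0005,"az":0,"dx":0.002,"dy":0.009,"dz":0.08,"jaw":-0.1},{"ax":-0.0012,"ay":-0.0005,"az":0,"dx":0.002,"dy":0.009,"dz":0.12,"jaw":-0.1},{"ax":-0.0012,"ay":-0.0005,"az":0,"dx":0.002,"dy":0.009,"dz":0.143,"jaw":-0.1},{"ax":-0.0012,"ay":-0.0005,"az":0,"dx":0.002,"dy":0.009,"dz":0.143,"jaw":-0.1},{"ax":-0.0012,"ay":-0.0005,"az":0,"dx":0.002,"dy":0.009,"dz":0.143,"jaw":-0.1}]'
python3 -m handwheel '[{"ax":0,"ay":0,"az":0,"dx":0,"dy":0,"dz":0,"jaw":-1},{"ax":0,"ay":0,"az":0,"dx":0,"dy":0,"dz":0,"jaw":-1},{"ax":0,"ay":0,"az":0,"dx":0,"dy":0,"dz":0,"jaw":-1},{"ax":0,"ay":0,"az":0,"dx":0,"dy":0,"dz":0,"jaw":-1},{"ax":0,"ay":0,"az":0,"dx":0,"dy":0,"dz":0,"jaw":-1},{"ax":0,"ay":0,"az":0,"dx":0,"dy":0,"dz":0,"jaw":-1}]'
python3 -m handwheel '[{"ax":0,"ay":0,"az":0,"dx":0,"dy":0,"dz":-0.02,"jaw":-1},{"ax":0,"ay":0,"az":0,"dx":0,"dy":0,"dz":-0.05,"jaw":-1},{"ax":0,"ay":0,"az":0,"dx":0,"dy":0,"dz":-0.085,"jaw":-1},{"ax":0,"ay":0,"az":0,"dx":0,"dy":0,"dz":-0.12,"jaw":-1},{"ax":0,"ay":0,"az":0,"dx":0,"dy":0,"dz":-0.16,"jaw":-1},{"ax":0,"ay":0,"az":0,"dx":0,"dy":0,"dz":-0.19,"jaw":-1},{"ax":0,"ay":0,"az":0,"dx":0,"dy":0,"dz":-0.21,"jaw":-1},{"ax":0,"ay":0,"az":0,"dx":0,"dy":0,"dz":-0.21,"jaw":-1}]'
python3 - <<'E'
from plan import *
D=down(CY+np.pi)
plan([([.42,.20,.31],D),(drawer(-.171,.013,.26),D)])
E
```

```text
time_s: 13.87
position: [0.4312, 0.3832, 0.1029]
eef_rot: [0.401, 0.865, 0.273, 0.126]
wrist_force: [-1.2, 0.1, -0.3]
width: 0.449
grip_force: 0.0
time_s: 14.37
position: [0.4303, 0.3838, 0.1042]
eef_rot: [0.401, 0.865, 0.274, 0.126]
wrist_force: [-9.1, -11.0, 14.5]
width: 0.079
grip_force: 58.8
time_s: 15.03
position: [0.3566, 0.3214, 0.2447]
eef_rot: [0.401, 0.864, 0.276, 0.127]
wrist_force: [0.7, -0.2, -0.3]
width: 0.079
grip_force: 59.3
0 a [0.0729, 0.0358, -0.113] d [-0.1332, 0.0133, -0.0709] rows 7
0 a [0.0185, 0.0091, -0.0286] d [-0.0206, -0.0261, -0.0188] rows 2
1 a [-0.0, -0.0, 0.0] d [-0.1691, -0.2979, 0.0625] rows 7
```

```bash
python3 -m handwheel '[{"ax":0.0729,"ay":0.0358,"az":-0.113,"dx":-0.1332,"dy":0.0133,"dz":-0.0709,"jaw":-1},{"ax":0.0729,"ay":0.0358,"az":-0.113,"dx":-0.1332,"dy":0.0133,"dz":-0.0709,"jaw":-1},{"ax":0.0729,"ay":0.0358,"az":-0.113,"dx":-0.1332,"dy":0.0133,"dz":-0.0709,"jaw":-1},{"ax":0.0729,"ay":0.0358,"az":-0.113,"dx":-0.1332,"dy":0.0133,"dz":-0.0709,"jaw":-1},{"ax":0.0729,"ay":0.0358,"az":-0.113,"dx":-0.1332,"dy":0.0133,"dz":-0.0709,"jaw":-1},{"ax":0.0729,"ay":0.0358,"az":-0.113,"dx":-0.1332,"dy":0.0133,"dz":-0.0709,"jaw":-1},{"ax":0.0729,"ay":0.0358,"az":-0.113,"dx":-0.1332,"dy":0.0133,"dz":-0.0709,"jaw":-1},{"ax":0.0729,"ay":0.0358,"az":-0.113,"dx":-0.1332,"dy":0.0133,"dz":-0.0709,"jaw":-1}]'
python3 -m handwheel '[{"ax":0.0185,"ay":0.0091,"az":-0.0286,"dx":-0.0206,"dy":-0.0261,"dz":-0.0188,"jaw":-1},{"ax":0.0185,"ay":0.0091,"az":-0.0286,"dx":-0.0206,"dy":-0.0261,"dz":-0.0188,"jaw":-1},{"ax":0.0185,"ay":0.0091,"az":-0.0286,"dx":-0.0206,"dy":-0.0261,"dz":-0.0188,"jaw":-1},{"ax":0.0185,"ay":0.0091,"az":-0.0286,"dx":-0.0206,"dy":-0.0261,"dz":-0.0188,"jaw":-1}]'
python3 - <<'E'
from plan import *
D=down(CY+np.pi)
plan([(drawer(-.171,.013,.26),D)])
E
```

```text
time_s: 15.7
position: [0.4084, 0.2248, 0.2922]
eef_rot: [0.061, 0.996, 0.055, 0.024]
wrist_force: [0.8, -0.1, -1.3]
width: 0.084
grip_force: 59.2
time_s: 16.03
position: [0.4208, 0.2011, 0.305]
eef_rot: [-0.025, 1.0, -0.001, -0.003]
wrist_force: [1.8, 0.7, -0.4]
width: 0.082
grip_force: 59.2
0 a [-0.0004, -0.0008, -0.0003] d [-0.1691, -0.2986, 0.0561] rows 7
```

```bash
python3 -m handwheel '[{"ax":-0.0004,"ay":-0.0008,"az":0,"dx":-0.1691,"dy":-0.2986,"dz":0.056,"jaw":-1},{"ax":-0.0004,"ay":-0.0008,"az":0,"dx":-0.1691,"dy":-0.2986,"dz":0.056,"jaw":-1},{"ax":-0.0004,"ay":-0.0008,"az":0,"dx":-0.1691,"dy":-0.2986,"dz":0.056,"jaw":-1},{"ax":-0.0004,"ay":-0.0008,"az":0,"dx":-0.1691,"dy":-0.2986,"dz":0.056,"jaw":-1},{"ax":-0.0004,"ay":-0.0008,"az":0,"dx":-0.1691,"dy":-0.2986,"dz":0.056,"jaw":-1},{"ax":-0.0004,"ay":-0.0008,"az":0,"dx":-0.1691,"dy":-0.2986,"dz":0.056,"jaw":-1},{"ax":-0.0004,"ay":-0.0008,"az":0,"dx":-0.1691,"dy":-0.2986,"dz":0.056,"jaw":-1},{"ax":-0.0004,"ay":-0.0008,"az":0,"dx":-0.1691,"dy":-0.2986,"dz":0.056,"jaw":-1}]'
python3 -m handwheel '[{"ax":0,"ay":0,"az":0,"dx":0,"dy":0,"dz":0,"jaw":-1},{"ax":0,"ay":0,"az":0,"dx":0,"dy":0,"dz":0,"jaw":-1}]' >/dev/null
python3 - <<'E'
from plan import *
D=down(CY+np.pi)
plan([(drawer(-.171,.013,.103),D)])
im,d,W=snap('wrist','w6'); hs=cv2.cvtColor(im,cv2.COLOR_RGB2HSV)
q=W-np.array([.739,-.035,0]); L=np.stack([q@CX,q@CYv,q[...,2]],-1)
o=(hs[...,0]<20)&(hs[...,1]>150)&(d>0)&(d<.35)&(abs(L[...,1]-.013)<.03)&(L[...,2]>.16)
P=L[o]; print('plate',len(P),np.percentile(P,[1,10,50,90,99],0))
b=(hs[...,0]>95)&(hs[...,0]<125)&(hs[...,1]>90)&(L[...,2]<.1)&(d>0)&(L[...,2]>.05); P=L[b]; P=P[(P[:,0]>-.24)&(P[:,0]<-.10)]
for yc in (-.01,.03,.07,.11):
    Q=P[abs(P[:,1]-yc)<.015]; print(yc,len(Q),np.median(Q[:,1]),np.average(Q[:,1],weights=(Q[:,2]-.05)**2),Q[:,2].max())
o=(hs[...,0]<20)&(hs[...,1]>150)&(L[...,2]>.09)&(L[...,2]<.12)&(abs(L[...,1]-.09)<.02); print('plateA',L[o].shape,np.percentile(L[o],[2,50,98],0))
# bay: grey floor
o=(hs[...,1]<60)&(L[...,2]<.025)&(L[...,2]>0)&(L[...,0]>-.235)&(L[...,0]<-.11)&(L[...,1]<-.02)&(L[...,1]>-.2); P=L[o]; print('bay',np.percentile(P,[1,50,99],0))
for z0 in (.03,.05): 
    o=(L[...,2]>z0)&(L[...,2]<.06)&(hs[...,1]<90)&(L[...,0]>-.235)&(L[...,0]<-.11)&(L[...,1]<-.03)&(L[...,1]>-.22); P=L[o]; print(z0,len(P),np.histogram(P[:,1],bins=np.arange(-.2,-.03,.005)))
E
```

```text
time_s: 16.7
position: [0.5689, -0.0353, 0.2596]
eef_rot: [-0.022, 1.0, -0.001, 0.0]
wrist_force: [0.1, 0.3, -1.6]
width: 0.084
grip_force: 59.4
0 a [-0.0001, 0.0002, -0.0003] d [-0.0002, 0.0001, 0.1981] rows 4
plate 2931 [[-0.2149622   0.00975949  0.19746728]
 [-0.21468504  0.01048045  0.26328324]
 [-0.18768549  0.01351122  0.27439902]
 [-0.15411712  0.0165318   0.27523993]
 [-0.14434003  0.01733396  0.28271679]]
-0.01 1142 -0.006618481376466022 -0.006814846219344395 0.05781649680031892
0.03 1158 0.03278923872582004 0.03295604787989492 0.05753962312456573
0.07 1147 0.0720943158550707 0.07274241369174066 0.05751682073364697
0.11 401 0.11421760136365568 0.11279045976192496 0.05841243196120249
plateA (977, 3) [[-0.21296653  0.09009671  0.0907789 ]
 [-0.16899129  0.09114134  0.11163322]
 [-0.12660351  0.09735598  0.11384115]]
bay [[-2.33913757e-01 -1.98284367e-01  1.38717557e-04]
 [-1.76666670e-01 -1.07676433e-01  1.25231456e-02]
 [-1.11439135e-01 -2.52382666e-02  2.20899500e-02]]
0.03 950 (array([  0,   0,   0,   0,   0,   0,   0,   0,   0, 311, 634,   0,   0,
         0,   0,   0,   0,   0,   0,   0,   0,   0,   0,   0,   0,   0,
         0,   0,   0,   0,   0,   0,   0]), array([-0.2  , -0.195, -0.19 , -0.185, -0.18 , -0.175, -0.17 , -0.165,
       -0.16 , -0.155, -0.15 , -0.145, -0.14 , -0.135, -0.13 , -0.125,
       -0.12 , -0.115, -0.11 , -0.105, -0.1  , -0.095, -0.09 , -0.085,
       -0.08 , -0.075, -0.07 , -0.065, -0.06 , -0.055, -0.05 , -0.045,
       -0.04 , -0.035]))
0.05 0 (array([0, 0, 0, 0, 0, 0, 0, 0, 0, 0, 0, 0, 0, 0, 0, 0, 0, 0, 0, 0, 0, 0,
       0, 0, 0, 0, 0, 0, 0, 0, 0, 0, 0]), array([-0.2  , -0.195, -0.19 , -0.185, -0.18 , -0.175, -0.17 , -0.165,
       -0.16 , -0.155, -0.15 , -0.145, -0.14 , -0.135, -0.13 , -0.125,
       -0.12 , -0.115, -0.11 , -0.105, -0.1  , -0.095, -0.09 , -0.085,
       -0.08 , -0.075, -0.07 , -0.065, -0.06 , -0.055, -0.05 , -0.045,
       -0.04 , -0.035]))
```

View pics/w6.png

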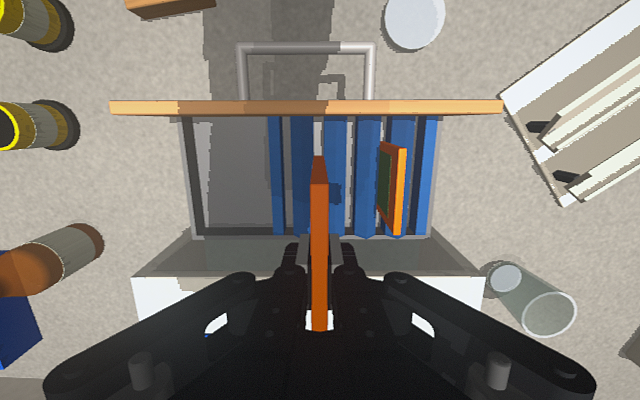

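Plate 2 (column 319) hangs right over slot −40; first plate stands straight in its slot (390,190). Lower.

```bash
python3 -m handwheel '[{"ax":0,"ay":0,"az":-0.0005,"dx":0,"dy":0,"dz":0.03,"jaw":-1},{"ax":0,"ay":0,"az":-0.0005,"dx":0,"dy":0,"dz":0.06,"jaw":-1},{"ax":0,"ay":0,"az":-0.0005,"dx":0,"dy":0,"dz":0.09,"jaw":-1},{"ax":0,"ay":0,"az":-0.0005,"dx":0,"dy":0,"dz":0.115,"jaw":-1},{"ax":0,"ay":0,"az":-0.0005,"dx":0,"dy":0,"dz":0.135,"jaw":-1},{"ax":0,"ay":0,"az":-0.0005,"dx":0,"dy":0,"dz":0.145,"jaw":-1},{"ax":0,"ay":0,"az":-0.0005,"dx":0,"dy":0,"dz":0.15,"jaw":-1}]'
python3 -m handwheel '[{"ax":0,"ay":0,"az":0,"dx":0,"dy":0,"dz":0.01,"jaw":-1},{"ax":0,"ay":0,"az":0,"dx":0,"dy":0,"dz":0.02,"jaw":-1},{"ax":0,"ay":0,"az":0,"dx":0,"dy":0,"dz":0.03,"jaw":-1},{"ax":0,"ay":0,"az":0,"dx":0,"dy":0,"dz":0.04,"jaw":-1},{"ax":0,"ay":0,"az":0,"dx":0,"dy":0,"dz":0.046,"jaw":-1},{"ax":0,"ay":0,"az":0,"dx":0,"dy":0,"dz":0.048,"jaw":-1},{"ax":0,"ay":0,"az":0,"dx":0,"dy":0,"dz":0.05,"jaw":-1},{"ax":0,"ay":0,"az":0,"dx":0,"dy":0,"dz":0.05,"jaw":-1}]'
```

```text
time_s: 17.5
position: [0.567, -0.0305, 0.1408]
eef_rot: [-0.028, 1.0, -0.001, -0.0]
wrist_force: [0.3, 0.0, -1.8]
width: 0.079
grip_force: 59.3
time_s: 18.17
position: [0.5678, -0.0316, 0.1012]
eef_rot: [-0.027, 1.0, -0.001, -0.0]
wrist_force: [0.8, 0.4, -1.9]
width: 0.081
grip_force: 59.3
```

```bash
python3 -m handwheel '[{"ax":0,"ay":0,"az":0,"dx":0,"dy":0,"dz":0.0015,"jaw":-1},{"ax":0,"ay":0,"az":0,"dx":0,"dy":0,"dz":0.003,"jaw":-1},{"ax":0,"ay":0,"az":0,"dx":0,"dy":0,"dz":0.0035,"jaw":-1},{"ax":0,"ay":0,"az":0,"dx":0,"dy":0,"dz":0.0035,"jaw":-1}]'
```

```text
time_s: 18.5
position: [0.5685, -0.0317, 0.0996]
eef_rot: [-0.027, 1.0, -0.001, 0.001]
wrist_force: [-0.4, -0.5, 8.2]
width: 0.084
grip_force: 61.0
```

Touchdown. Release, rise, and look again at the canisters from the top camera.

```bash
python3 -m handwheel '[{"ax":0,"ay":0,"az":0,"dx":0,"dy":0,"dz":-0.001,"jaw":-0.5},{"ax":0,"ay":0,"az":0,"dx":0,"dy":0,"dz":-0.001,"jaw":-0.5},{"ax":0,"ay":0,"az":0,"dx":0,"dy":0,"dz":-0.001,"jaw":-0.5},{"ax":0,"ay":0,"az":0,"dx":0,"dy":0,"dz":-0.04,"jaw":-0.5},{"ax":0,"ay":0,"az":0,"dx":0,"dy":0,"dz":-0.09,"jaw":-0.5},{"ax":0,"ay":0,"az":0,"dx":0,"dy":0,"dz":-0.14,"jaw":-0.5},{"ax":0,"ay":0,"az":0,"dx":0,"dy":0,"dz":-0.18,"jaw":-0.5},{"ax":0,"ay":0,"az":0,"dx":0,"dy":0,"dz":-0.18,"jaw":-0.5}]'
cat > can.py <<'E'
from plan import *
import sys
im,d,W=snap(sys.argv[1],sys.argv[2]); hs=cv2.cvtColor(im,cv2.COLOR_RGB2HSV); z=W[...,2]
m=((z>.066)&(z<.09)&(W[...,1]<-.06)&(W[...,0]<.65)&(np.linalg.norm(W[...,:2],axis=-1)>.2)).astype(np.uint8)
nn,lab,stt,_=cv2.connectedComponentsWithStats(m)
for k in range(1,nn):
    if stt[k,4]>80:
        P=W[lab==k]; (c,r)=cv2.minEnclosingCircle(P[:,:2].astype(np.float32)); print(stt[k].tolist(),np.round(c,4),round(r,4),np.median(P[:,2]).round(4))
E
python3 can.py top top2
python3 - <<'E'
from plan import *
D=down(CY+np.pi)
plan([([.5217,-.3815,.18],D),([.5217,-.3815,.063],D)])
E
```

```text
time_s: 19.17
position: [0.5699, -0.0315, 0.2491]
eef_rot: [-0.027, 1.0, -0.001, 0.004]
wrist_force: [1.0, -0.3, 0.5]
width: 0.248
grip_force: 0.0
[457, 195, 17, 17, 226] [ 0.5214 -0.3823] 0.0266 0.0753
[454, 234, 18, 17, 235] [ 0.4019 -0.3692] 0.0264 0.0754
0 a [-0.0003, 0.0007, 0.0004] d [0.0682, -0.3521, 0.0672] rows 8
0 a [-0.0, 0.0002, 0.0001] d [0.0155, -0.0815, 0.0155] rows 2
1 a [-0.0, 0.0, -0.0] d [-0.0, 0.0001, 0.1462] rows 3
```

```bash
python3 -m handwheel '[{"ax":0,"ay":0.0009,"az":0.0005,"dx":0.0682,"dy":-0.3521,"dz":0.0672,"jaw":1},{"ax":0,"ay":0.0009,"az":0.0005,"dx":0.0682,"dy":-0.3521,"dz":0.0672,"jaw":1},{"ax":0,"ay":0.0009,"az":0.0005,"dx":0.0682,"dy":-0.3521,"dz":0.0672,"jaw":1},{"ax":0,"ay":0.0009,"az":0.0005,"dx":0.0682,"dy":-0.3521,"dz":0.0672,"jaw":1},{"ax":0,"ay":0.0009,"az":0.0005,"dx":0.0682,"dy":-0.3521,"dz":0.0672,"jaw":1},{"ax":0,"ay":0.0009,"az":0.0005,"dx":0.0682,"dy":-0.3521,"dz":0.0672,"jaw":1},{"ax":0,"ay":0.0009,"az":0.0005,"dx":0.0682,"dy":-0.3521,"dz":0.0672,"jaw":1},{"ax":0,"ay":0.0009,"az":0.0005,"dx":0.0682,"dy":-0.3521,"dz":0.0672,"jaw":1}]'
python3 -m handwheel '[{"ax":0,"ay":0,"az":0,"dx":0.0155,"dy":-0.0815,"dz":0.0155,"jaw":1},{"ax":0,"ay":0,"az":0,"dx":0.0155,"dy":-0.0815,"dz":0.0155,"jaw":1},{"ax":0,"ay":0,"az":0,"dx":0.0155,"dy":-0.0815,"dz":0.0155,"jaw":1},{"ax":0,"ay":0,"az":0,"dx":0.0155,"dy":-0.0815,"dz":0.0155,"jaw":1},{"ax":0,"ay":0,"az":0,"dx":0.0155,"dy":-0.0815,"dz":0.0155,"jaw":1}]'
python3 can.py wrist w7
python3 - <<'E'
from plan import *
D=down(CY+np.pi)
plan([([.5217,-.3822,.063],D)])
E
```

```text
time_s: 19.88
position: [0.5261, -0.3213, 0.1859]
eef_rot: [-0.023, 1.0, -0.001, -0.005]
wrist_force: [0.9, -0.7, -0.2]
width: 1.0
grip_force: 0.0
time_s: 20.3
position: [0.5194, -0.381, 0.1761]
eef_rot: [-0.026, 1.0, -0.0, -0.003]
wrist_force: [-0.5, -0.1, 1.0]
width: 0.997
grip_force: 0.0
[311, 14, 70, 79, 4263] [ 0.4026 -0.367 ] 0.0259 0.0763
[288, 177, 61, 61, 2859] [ 0.5223 -0.3809] 0.0261 0.0764
[512, 181, 128, 21, 1004] [ 0.4906 -0.1648] 0.053 0.0783
0 a [-0.0001, -0.001, 0.0001] d [-0.0033, -0.0019, 0.1419] rows 3
```

View pics/w7.png

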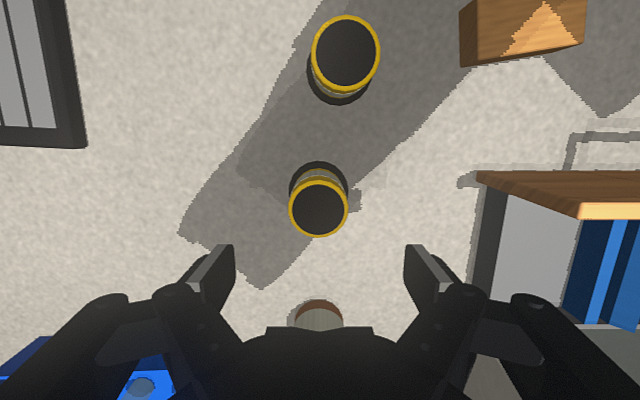

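Wrist view: canister top at (318,208) centred between the fingers, second at (345,52). Lower and grip.

```bash
python3 -m handwheel '[{"ax":0,"ay":-0.001,"az":0,"dx":-0.0033,"dy":-0.0004,"dz":0.045,"jaw":1},{"ax":0,"ay":-0.001,"az":0,"dx":-0.0033,"dy":-0.0004,"dz":0.09,"jaw":1},{"ax":0,"ay":-0.001,"az":0,"dx":-0.0033,"dy":-0.0004,"dz":0.125,"jaw":1},{"ax":0,"ay":-0.001,"az":0,"dx":-0.0033,"dy":-0.0004,"dz":0.142,"jaw":1},{"ax":0,"ay":-0.001,"az":0,"dx":-0.0033,"dy":-0.0004,"dz":0.142,"jaw":1},{"ax":0,"ay":-0.001,"az":0,"dx":-0.0033,"dy":-0.0004,"dz":0.142,"jaw":1}]'
python3 -m handwheel '[{"ax":0,"ay":0,"az":0,"dx":0,"dy":0,"dz":0,"jaw":-1},{"ax":0,"ay":0,"az":0,"dx":0,"dy":0,"dz":0,"jaw":-1},{"ax":0,"ay":0,"az":0,"dx":0,"dy":0,"dz":0,"jaw":-1},{"ax":0,"ay":0,"az":0,"dx":0,"dy":0,"dz":0,"jaw":-1},{"ax":0,"ay":0,"az":0,"dx":0,"dy":0,"dz":0,"jaw":-1}]'
python3 -m handwheel '[{"ax":0,"ay":0,"az":0,"dx":0,"dy":0,"dz":-0.03,"jaw":-1},{"ax":0,"ay":0,"az":0,"dx":0,"dy":0,"dz":-0.07,"jaw":-1},{"ax":0,"ay":0,"az":0,"dx":0,"dy":0,"dz":-0.11,"jaw":-1},{"ax":0,"ay":0,"az":0,"dx":0,"dy":0,"dz":-0.15,"jaw":-1},{"ax":0,"ay":0,"az":0,"dx":0,"dy":0,"dz":-0.19,"jaw":-1},{"ax":0,"ay":0,"az":0,"dx":0,"dy":0,"dz":-0.21,"jaw":-1},{"ax":0,"ay":0,"az":0,"dx":0,"dy":0,"dz":-0.21,"jaw":-1}]'
python3 - <<'E'
from plan import *
D=down(CY+np.pi)
plan([(drawer(-.171+.033,-.097-.010,.23),D),(drawer(-.171+.033,-.097-.010,.08),D)])
E
```

```text
time_s: 20.85
position: [0.5218, -0.3809, 0.0635]
eef_rot: [-0.026, 1.0, -0.0, 0.0]
wrist_force: [-0.1, -0.9, 0.9]
width: 1.004
grip_force: 0.0
time_s: 21.27
position: [0.5225, -0.3821, 0.065]
eef_rot: [-0.026, 1.0, -0.001, 0.001]
wrist_force: [-0.9, 3.4, 9.1]
width: 0.589
grip_force: 61.1
time_s: 21.85
position: [0.5228, -0.3825, 0.2363]
eef_rot: [-0.026, 1.0, -0.003, 0.003]
wrist_force: [0.2, -0.8, -1.2]
width: 0.588
grip_force: 62.9
0 a [-0.0009, 0.001, -0.0] d [-0.1198, 0.2861, 0.0069] rows 6
1 a [-0.0, -0.0, -0.0] d [-0.0001, 0.0001, 0.1875] rows 4
```

```bash
python3 -m handwheel '[{"ax":-0.0009,"ay":0.001,"az":0,"dx":-0.1198,"dy":0.2861,"dz":0.0069,"jaw":-1},{"ax":-0.0009,"ay":0.001,"az":0,"dx":-0.1198,"dy":0.2861,"dz":0.0069,"jaw":-1},{"ax":-0.0009,"ay":0.001,"az":0,"dx":-0.1198,"dy":0.2861,"dz":0.0069,"jaw":-1},{"ax":-0.0009,"ay":0.001,"az":0,"dx":-0.1198,"dy":0.2861,"dz":0.0069,"jaw":-1},{"ax":-0.0009,"ay":0.001,"az":0,"dx":-0.1198,"dy":0.2861,"dz":0.0069,"jaw":-1},{"ax":-0.0009,"ay":0.001,"az":0,"dx":-0.1198,"dy":0.2861,"dz":0.0069,"jaw":-1},{"ax":-0.0009,"ay":0.001,"az":0,"dx":-0.1198,"dy":0.2861,"dz":0.0069,"jaw":-1},{"ax":-0.0009,"ay":0.001,"az":0,"dx":-0.1198,"dy":0.2861,"dz":0.0069,"jaw":-1}]'
python3 - <<'E'
from plan import *
D=down(CY+np.pi)
plan([(drawer(-.171+.033,-.097-.010,.08),D)])
im,d,W=snap('wrist','w8')
q=W-np.array([.739,-.035,0]); L=np.stack([q@CX,q@CYv,q[...,2]],-1)
hs=cv2.cvtColor(im,cv2.COLOR_RGB2HSV)
# bay walls: any z .03-.05 non-blue
o=(L[...,2]>.034)&(L[...,2]<.05)&(L[...,0]>-.24)&(L[...,0]<-.1)&(L[...,1]<-.03)&(L[...,1]>-.2)
P=L[o];print(len(P)); print([(round(a,3),int(h)) for h,a in zip(*np.histogram(P[:,1],bins=np.arange(-.2,-.03,.005))) if h>5])
o=(L[...,2]>0.0)&(L[...,2]<.02)&(L[...,0]>-.24)&(L[...,0]<-.1)&(L[...,1]<-.03)&(L[...,1]>-.16); P=L[o];print('floor',np.percentile(P,[1,50,99],0))
E
```

```text
time_s: 22.52
position: [0.6057, -0.1458, 0.2247]
eef_rot: [-0.028, 1.0, 0.002, -0.003]
wrist_force: [0.4, -1.4, -2.1]
width: 0.589
grip_force: 63.4
0 a [0.0007, -0.001, 0.0005] d [-0.0022, -0.0049, 0.1809] rows 4
2573
[(np.float64(-0.155), 439), (np.float64(-0.15), 345), (np.float64(-0.05), 411), (np.float64(-0.045), 602), (np.float64(-0.04), 590)]
floor [[-0.23918049 -0.14783926  0.01087693]
 [-0.18993623 -0.09590116  0.01263376]
 [-0.12351763 -0.0469239   0.01714999]]
```

View pics/w8.png

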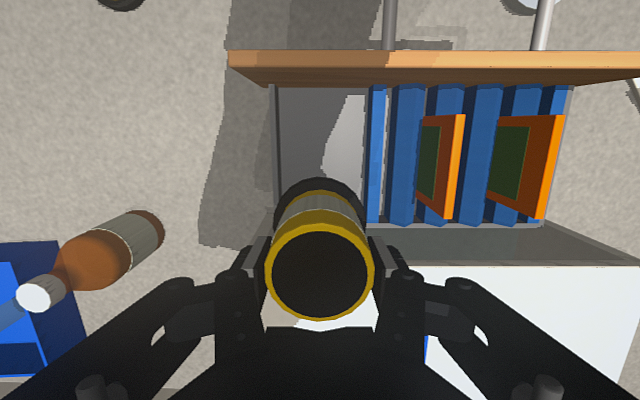

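Canister (320,255) hangs over the rear of the bay, clear of rack and wall; bay floor spans y −0.148…−0.047. Lower slowly.

```bash
python3 -m handwheel '[{"ax":0.0007,"ay":-0.001,"az":0.0005,"dx":0.0016,"dy":-0.005,"dz":0.035,"jaw":-1},{"ax":0.0007,"ay":-0.001,"az":0.0005,"dx":0.0016,"dy":-0.005,"dz":0.07,"jaw":-1},{"ax":0.0007,"ay":-0.001,"az":0.0005,"dx":0.0016,"dy":-0.005,"dz":0.105,"jaw":-1},{"ax":0.0007,"ay":-0.001,"az":0.0005,"dx":0.0016,"dy":-0.005,"dz":0.135,"jaw":-1},{"ax":0.0007,"ay":-0.001,"az":0.0005,"dx":0.0016,"dy":-0.005,"dz":0.155,"jaw":-1},{"ax":0.0007,"ay":-0.001,"az":0.0005,"dx":0.0016,"dy":-0.005,"dz":0.165,"jaw":-1},{"ax":0.0007,"ay":-0.001,"az":0.0005,"dx":0.0016,"dy":-0.005,"dz":0.172,"jaw":-1},{"ax":0.0007,"ay":-0.001,"az":0.0005,"dx":0.0016,"dy":-0.005,"dz":0.176,"jaw":-1}]'
python3 -m handwheel '[{"ax":0,"ay":0,"az":0,"dx":0,"dy":0,"dz":0.002,"jaw":-1},{"ax":0,"ay":0,"az":0,"dx":0,"dy":0,"dz":0.004,"jaw":-1},{"ax":0,"ay":0,"az":0,"dx":0,"dy":0,"dz":0.006,"jaw":-1},{"ax":0,"ay":0,"az":0,"dx":0,"dy":0,"dz":0.006,"jaw":-1}]'
```

```text
time_s: 23.23
position: [0.6034, -0.1524, 0.0847]
eef_rot: [-0.024, 1.0, -0.0, 0.0]
wrist_force: [1.1, -0.2, -1.6]
width: 0.588
grip_force: 63.4
time_s: 23.57
position: [0.6038, -0.1517, 0.0802]
eef_rot: [-0.024, 1.0, -0.0, 0.001]
wrist_force: [1.0, 0.0, -2.4]
width: 0.589
grip_force: 63.4
```

```bash
python3 -m handwheel '[{"ax":0,"ay":0,"az":0,"dx":0,"dy":0,"dz":0.0015,"jaw":-1},{"ax":0,"ay":0,"az":0,"dx":0,"dy":0,"dz":0.003,"jaw":-1},{"ax":0,"ay":0,"az":0,"dx":0,"dy":0,"dz":0.0035,"jaw":-1},{"ax":0,"ay":0,"az":0,"dx":0,"dy":0,"dz":0.0035,"jaw":-1}]'
```

```text
time_s: 23.9
position: [0.6035, -0.1516, 0.0772]
eef_rot: [-0.024, 1.0, -0.0, 0.0]
wrist_force: [-0.3, -0.6, -1.1]
width: 0.592
grip_force: 63.8
```

```bash
python3 -m handwheel '[{"ax":0,"ay":0,"az":0,"dx":0,"dy":0,"dz":0.0015,"jaw":-1},{"ax":0,"ay":0,"az":0,"dx":0,"dy":0,"dz":0.002,"jaw":-1},{"ax":0,"ay":0,"az":0,"dx":0,"dy":0,"dz":0.002,"jaw":-1}]'
```

```text
time_s: 24.15
position: [0.6045, -0.1515, 0.077]
eef_rot: [-0.024, 1.0, -0.0, 0.002]
wrist_force: [-1.2, 3.4, 13.2]
width: 0.591
grip_force: 65.4
```

Touchdown. Release, rise, and go over the second canister.

```bash
python3 -m handwheel '[{"ax":0,"ay":0,"az":0,"dx":0,"dy":0,"dz":-0.001,"jaw":0.5},{"ax":0,"ay":0,"az":0,"dx":0,"dy":0,"dz":-0.001,"jaw":0.5},{"ax":0,"ay":0,"az":0,"dx":0,"dy":0,"dz":-0.001,"jaw":0.5},{"ax":0,"ay":0,"az":0,"dx":0,"dy":0,"dz":-0.03,"jaw":0.5},{"ax":0,"ay":0,"az":0,"dx":0,"dy":0,"dz":-0.08,"jaw":0.5},{"ax":0,"ay":0,"az":0,"dx":0,"dy":0,"dz":-0.13,"jaw":0.5},{"ax":0,"ay":0,"az":0,"dx":0,"dy":0,"dz":-0.18,"jaw":0.5},{"ax":0,"ay":0,"az":0,"dx":0,"dy":0,"dz":-0.18,"jaw":0.5}]'
python3 can.py top top3
python3 - <<'E'
from plan import *
D=down(CY+np.pi)
plan([([.4025,-.368,.18],D)])
E
```

```text
time_s: 24.82
position: [0.6058, -0.1522, 0.2275]
eef_rot: [-0.024, 1.0, -0.001, 0.005]
wrist_force: [0.8, -0.2, -0.3]
width: 0.755
grip_force: 0.0
[455, 234, 17, 17, 210] [ 0.4016 -0.3692] 0.0264 0.076
0 a [-0.0004, 0.0011, -0.0005] d [0.26, -0.2506, 0.0521] rows 8
0 a [0.0, 0.0001, -0.0] d [0.0067, -0.0065, 0.0014] rows 1
```

```bash
python3 -m handwheel '[{"ax":0,"ay":0.0015,"az":0,"dx":0.267,"dy":-0.257,"dz":0.0,"jaw":1},{"ax":0,"ay":0.0015,"az":0,"dx":0.267,"dy":-0.257,"dz":0.05,"jaw":1},{"ax":0,"ay":0.0015,"az":0,"dx":0.267,"dy":-0.257,"dz":0.05,"jaw":1},{"ax":0,"ay":0.0015,"az":0,"dx":0.267,"dy":-0.257,"dz":0.05,"jaw":1},{"ax":0,"ay":0.0015,"az":0,"dx":0.267,"dy":-0.257,"dz":0.05,"jaw":1},{"ax":0,"ay":0.0015,"az":0,"dx":0.267,"dy":-0.257,"dz":0.05,"jaw":1},{"ax":0,"ay":0.0015,"az":0,"dx":0.267,"dy":-0.257,"dz":0.05,"jaw":1},{"ax":0,"ay":0.0015,"az":0,"dx":0.267,"dy":-0.257,"dz":0.05,"jaw":1}]'
python3 -m handwheel '[{"ax":0,"ay":0,"az":0,"dx":0,"dy":0,"dz":0,"jaw":1},{"ax":0,"ay":0,"az":0,"dx":0,"dy":0,"dz":0,"jaw":1},{"ax":0,"ay":0,"az":0,"dx":0,"dy":0,"dz":0,"jaw":1}]' >/dev/null
python3 can.py wrist w9
python3 - <<'E'
from plan import *
D=down(CY+np.pi)
print(get_state()['position']);plan([([.4025,-.3675,.063],D)])
E
```

```text
time_s: 25.53
position: [0.3957, -0.3702, 0.1777]
eef_rot: [-0.022, 1.0, 0.0, -0.006]
wrist_force: [-0.0, 0.4, 0.3]
width: 0.996
grip_force: 0.0
[288, 175, 60, 60, 2787] [ 0.4022 -0.3671] 0.026 0.0764
[548, 300, 92, 18, 1308] [ 0.4864 -0.1007] 0.0408 0.0781
[485, 375, 38, 25, 623] [ 0.5962 -0.1676] 0.0192 0.0761
[ 0.40096561 -0.36652161  0.17934942]
0 a [0.0, -0.0014, -0.0003] d [-0.0031, -0.0013, 0.1454] rows 3
```

```bash
python3 -m handwheel '[{"ax":0,"ay":-0.0014,"az":0,"dx":-0.0028,"dy":-0.0008,"dz":0.045,"jaw":1},{"ax":0,"ay":-0.0014,"az":0,"dx":-0.0028,"dy":-0.0008,"dz":0.09,"jaw":1},{"ax":0,"ay":-0.0014,"az":0,"dx":-0.0028,"dy":-0.0008,"dz":0.125,"jaw":1},{"ax":0,"ay":-0.0014,"az":0,"dx":-0.0028,"dy":-0.0008,"dz":0.145,"jaw":1},{"ax":0,"ay":-0.0014,"az":0,"dx":-0.0028,"dy":-0.0008,"dz":0.145,"jaw":1},{"ax":0,"ay":-0.0014,"az":0,"dx":-0.0028,"dy":-0.0008,"dz":0.145,"jaw":1}]'
python3 -m handwheel '[{"ax":0,"ay":0,"az":0,"dx":0,"dy":0,"dz":0,"jaw":-1},{"ax":0,"ay":0,"az":0,"dx":0,"dy":0,"dz":0,"jaw":-1},{"ax":0,"ay":0,"az":0,"dx":0,"dy":0,"dz":0,"jaw":-1},{"ax":0,"ay":0,"az":0,"dx":0,"dy":0,"dz":0,"jaw":-1},{"ax":0,"ay":0,"az":0,"dx":0,"dy":0,"dz":0,"jaw":-1}]'
python3 -m handwheel '[{"ax":0,"ay":0,"az":0,"dx":0,"dy":0,"dz":-0.03,"jaw":-1},{"ax":0,"ay":0,"az":0,"dx":0,"dy":0,"dz":-0.07,"jaw":-1},{"ax":0,"ay":0,"az":0,"dx":0,"dy":0,"dz":-0.11,"jaw":-1},{"ax":0,"ay":0,"az":0,"dx":0,"dy":0,"dz":-0.15,"jaw":-1},{"ax":0,"ay":0,"az":0,"dx":0,"dy":0,"dz":-0.19,"jaw":-1},{"ax":0,"ay":0,"az":0,"dx":0,"dy":0,"dz":-0.21,"jaw":-1},{"ax":0,"ay":0,"az":0,"dx":0,"dy":0,"dz":-0.21,"jaw":-1}]'
python3 - <<'E'
from plan import *
D=down(CY+np.pi)
plan([(drawer(-.209,-.089,.23),D),(drawer(-.209,-.089,.08),D)])
E
```

```text
time_s: 26.33
position: [0.4019, -0.367, 0.0634]
eef_rot: [-0.025, 1.0, 0.0, -0.0]
wrist_force: [-0.3, -1.0, 0.6]
width: 0.998
grip_force: 0.0
time_s: 26.75
position: [0.4022, -0.3683, 0.0648]
eef_rot: [-0.024, 1.0, -0.001, 0.001]
wrist_force: [1.0, 3.6, 8.6]
width: 0.592
grip_force: 61.1
time_s: 27.33
position: [0.4026, -0.3691, 0.236]
eef_rot: [-0.024, 1.0, -0.002, 0.002]
wrist_force: [0.9, -0.3, -0.9]
width: 0.585
grip_force: 62.9
0 a [-0.0008, 0.0008, -0.0005] d [-0.1794, 0.2845, 0.0069] rows 7
1 a [0.0, -0.0, -0.0] d [-0.0, 0.0, 0.1875] rows 4
```

```bash
python3 -m handwheel '[{"ax":-0.0008,"ay":0.0008,"az":-0.0005,"dx":-0.1794,"dy":0.2845,"dz":0.0069,"jaw":-1},{"ax":-0.0008,"ay":0.0008,"az":-0.0005,"dx":-0.1794,"dy":0.2845,"dz":0.0069,"jaw":-1},{"ax":-0.0008,"ay":0.0008,"az":-0.0005,"dx":-0.1794,"dy":0.2845,"dz":0.0069,"jaw":-1},{"ax":-0.0008,"ay":0.0008,"az":-0.0005,"dx":-0.1794,"dy":0.2845,"dz":0.0069,"jaw":-1},{"ax":-0.0008,"ay":0.0008,"az":-0.0005,"dx":-0.1794,"dy":0.2845,"dz":0.0069,"jaw":-1},{"ax":-0.0008,"ay":0.0008,"az":-0.0005,"dx":-0.1794,"dy":0.2845,"dz":0.0069,"jaw":-1},{"ax":-0.0008,"ay":0.0008,"az":-0.0005,"dx":-0.1794,"dy":0.2845,"dz":0.0069,"jaw":-1},{"ax":-0.0008,"ay":0.0008,"az":-0.0005,"dx":-0.1794,"dy":0.2845,"dz":0.0069,"jaw":-1}]'
python3 -m handwheel '[{"ax":0,"ay":0,"az":0,"dx":0,"dy":0,"dz":0,"jaw":-1},{"ax":0,"ay":0,"az":0,"dx":0,"dy":0,"dz":0,"jaw":-1},{"ax":0,"ay":0,"az":0,"dx":0,"dy":0,"dz":0,"jaw":-1}]'
python3 - <<'E'
from plan import *
D=down(CY+np.pi)
plan([(drawer(-.209,-.089,.077),D)])
im,d,W=snap('wrist','w10')
q=W-np.array([.739,-.035,0]); L=np.stack([q@CX,q@CYv,q[...,2]],-1)
hs=cv2.cvtColor(im,cv2.COLOR_RGB2HSV)
o=(L[...,2]>.12)&(L[...,2]<.136)&(hs[...,1]>80)&(hs[...,0]<25)&(L[...,0]>-.29)&(L[...,0]<-.22);P=L[o];print('front',np.percentile(P,[1,50,99],0))
E
```

```text
time_s: 28.0
position: [0.535, -0.1299, 0.2249]
eef_rot: [-0.028, 1.0, 0.003, -0.003]
wrist_force: [0.8, 0.3, -1.6]
width: 0.591
grip_force: 63.2
time_s: 28.25
position: [0.5332, -0.1344, 0.2257]
eef_rot: [-0.025, 1.0, 0.002, -0.003]
wrist_force: [0.8, -1.6, -1.4]
width: 0.587
grip_force: 63.2
0 a [0.0008, -0.0008, -0.0002] d [-0.0031, -0.0014, 0.1858] rows 4
front [[-0.25554345 -0.16376711  0.12159521]
 [-0.25036292 -0.00282786  0.13139799]
 [-0.24370415  0.16012844  0.13310574]]
```

View pics/w10.png

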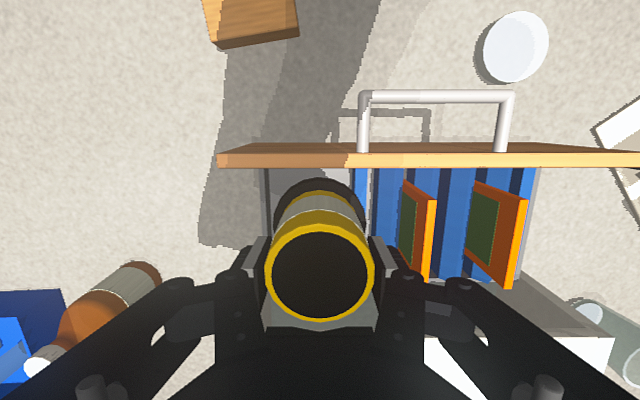

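Canister hangs over the front half of the bay; front board at row 155 is near, so I shift 3 mm inward while lowering.

```bash
python3 -m handwheel '[{"ax":0.0008,"ay":-0.0008,"az":0,"dx":-0.0069,"dy":0.001,"dz":0.0,"jaw":-1},{"ax":0.0008,"ay":-0.0008,"az":0,"dx":-0.0069,"dy":0.001,"dz":0.035,"jaw":-1},{"ax":0.0008,"ay":-0.0008,"az":0,"dx":-0.0069,"dy":0.001,"dz":0.07,"jaw":-1},{"ax":0.0008,"ay":-0.0008,"az":0,"dx":-0.0069,"dy":0.001,"dz":0.105,"jaw":-1},{"ax":0.0008,"ay":-0.0008,"az":0,"dx":-0.0069,"dy":0.001,"dz":0.135,"jaw":-1},{"ax":0.0008,"ay":-0.0008,"az":0,"dx":-0.0069,"dy":0.001,"dz":0.155,"jaw":-1},{"ax":0.0008,"ay":-0.0008,"az":0,"dx":-0.0069,"dy":0.001,"dz":0.17,"jaw":-1},{"ax":0.0008,"ay":-0.0008,"az":0,"dx":-0.0069,"dy":0.001,"dz":0.178,"jaw":-1}]'
python3 -m handwheel '[{"ax":0,"ay":0,"az":0,"dx":0,"dy":0,"dz":0.002,"jaw":-1},{"ax":0,"ay":0,"az":0,"dx":0,"dy":0,"dz":0.004,"jaw":-1},{"ax":0,"ay":0,"az":0,"dx":0,"dy":0,"dz":0.006,"jaw":-1},{"ax":0,"ay":0,"az":0,"dx":0,"dy":0,"dz":0.008,"jaw":-1},{"ax":0,"ay":0,"az":0,"dx":0,"dy":0,"dz":0.008,"jaw":-1}]'
```

```text
time_s: 28.97
position: [0.5377, -0.1322, 0.0818]
eef_rot: [-0.025, 1.0, 0.0, -0.001]
wrist_force: [-0.3, 0.6, -2.1]
width: 0.593
grip_force: 63.2
time_s: 29.38
position: [0.5386, -0.132, 0.0773]
eef_rot: [-0.026, 1.0, -0.0, 0.0]
wrist_force: [-0.5, -0.9, -1.7]
width: 0.593
grip_force: 63.2
```

```bash
python3 -m handwheel '[{"ax":0,"ay":0,"az":0,"dx":0,"dy":0,"dz":0.0015,"jaw":-1},{"ax":0,"ay":0,"az":0,"dx":0,"dy":0,"dz":0.0025,"jaw":-1},{"ax":0,"ay":0,"az":0,"dx":0,"dy":0,"dz":0.0025,"jaw":-1}]'
```

```text
time_s: 29.63
position: [0.5398, -0.1319, 0.0768]
eef_rot: [-0.026, 1.0, -0.0, 0.002]
wrist_force: [-0.3, 2.4, 15.4]
width: 0.59
grip_force: 65.4
```

Release, rise, turn toward the handle, and look.

```bash
python3 -m handwheel '[{"ax":0,"ay":0,"az":0,"dx":0,"dy":0,"dz":-0.001,"jaw":0.5},{"ax":0,"ay":0,"az":0,"dx":0,"dy":0,"dz":-0.001,"jaw":0.5},{"ax":0,"ay":0,"az":0,"dx":0,"dy":0,"dz":-0.001,"jaw":0.5},{"ax":0,"ay":0,"az":0,"dx":0,"dy":0,"dz":-0.03,"jaw":0.5},{"ax":0,"ay":0,"az":0,"dx":0,"dy":0,"dz":-0.08,"jaw":0.5},{"ax":0,"ay":0,"az":0,"dx":0,"dy":0,"dz":-0.13,"jaw":0.5},{"ax":0,"ay":0,"az":0,"dx":0,"dy":0,"dz":-0.18,"jaw":0.5},{"ax":0,"ay":0,"az":0,"dx":0,"dy":0,"dz":-0.2,"jaw":0.5}]'
python3 - <<'E'
from plan import *
D=down(CY+np.pi/2)
plan([(drawer(-.3013,.0017,.24),D)])
E
```

```text
time_s: 30.3
position: [0.5395, -0.1321, 0.2403]
eef_rot: [-0.026, 1.0, -0.001, 0.003]
wrist_force: [1.4, 0.9, 0.9]
width: 0.751
grip_force: 0.0
0 a [0.0002, 0.0005, 0.1392] d [0.0676, 0.0615, -0.0002] rows 8
0 a [0.0002, 0.0004, 0.1108] d [0.072, -0.0099, -0.0001] rows 6
```

```bash
python3 -m handwheel '[{"ax":0,"ay":0,"az":0.139,"dx":0.0676,"dy":0.0615,"dz":0,"jaw":-0.3},{"ax":0,"ay":0,"az":0.139,"dx":0.0676,"dy":0.0615,"dz":0,"jaw":-0.3},{"ax":0,"ay":0,"az":0.139,"dx":0.0676,"dy":0.0615,"dz":0,"jaw":-0.3},{"ax":0,"ay":0,"az":0.139,"dx":0.0676,"dy":0.0615,"dz":0,"jaw":-0.3},{"ax":0,"ay":0,"az":0.139,"dx":0.0676,"dy":0.0615,"dz":0,"jaw":-0.3},{"ax":0,"ay":0,"az":0.139,"dx":0.0676,"dy":0.0615,"dz":0,"jaw":-0.3},{"ax":0,"ay":0,"az":0.139,"dx":0.0676,"dy":0.0615,"dz":0,"jaw":-0.3},{"ax":0,"ay":0,"az":0.139,"dx":0.0676,"dy":0.0615,"dz":0,"jaw":-0.3}]'
python3 -m handwheel '[{"ax":0,"ay":0,"az":0.111,"dx":0.072,"dy":-0.01,"dz":0,"jaw":-0.3},{"ax":0,"ay":0,"az":0.111,"dx":0.072,"dy":-0.01,"dz":0,"jaw":-0.3},{"ax":0,"ay":0,"az":0.111,"dx":0.072,"dy":-0.01,"dz":0,"jaw":-0.3},{"ax":0,"ay":0,"az":0.111,"dx":0.072,"dy":-0.01,"dz":0,"jaw":-0.3},{"ax":0,"ay":0,"az":0.111,"dx":0.072,"dy":-0.01,"dz":0,"jaw":-0.3},{"ax":0,"ay":0,"az":0.111,"dx":0.072,"dy":-0.01,"dz":0,"jaw":-0.3},{"ax":0,"ay":0,"az":0.111,"dx":0.072,"dy":-0.01,"dz":0,"jaw":-0.3},{"ax":0,"ay":0,"az":0.111,"dx":0.072,"dy":-0.01,"dz":0,"jaw":-0.3}]'
python3 - <<'E'
from plan import *
D=down(CY+np.pi/2)
plan([(drawer(-.3013,.0017,.12),D)])
im,d,W=snap('wrist','w11')
q=W-np.array([.739,-.035,0]); L=np.stack([q@CX,q@CYv,q[...,2]],-1); hs=cv2.cvtColor(im,cv2.COLOR_RGB2HSV)
o=(L[...,2]>.115)&(L[...,2]<.135)&(hs[...,1]<60)&(L[...,0]<-.285)&(L[...,0]>-.33); print('bar',np.percentile(L[o],[1,50,99],0))
snap('top','top4'); a=cv2.imread('pics/top4.png'); cv2.imwrite('pics/c4.png',cv2.resize(a[155:235,280:430],None,fx=5,fy=5,interpolation=cv2.INTER_CUBIC))
E
```

```text
time_s: 30.97
position: [0.4817, -0.0855, 0.235]
eef_rot: [0.402, 0.916, -0.0, -0.0]
wrist_force: [0.6, 0.9, -0.6]
width: 0.35
grip_force: 0.0
time_s: 31.63
position: [0.4367, -0.0488, 0.235]
eef_rot: [0.686, 0.727, -0.0, 0.0]
wrist_force: [0.5, -0.5, -0.2]
width: 0.353
grip_force: 0.0
0 a [-0.0, 0.0, 0.0009] d [-0.0003, 0.0016, 0.1437] rows 3
bar [[-0.30070661 -0.05510253  0.12310587]
 [-0.29539991  0.00871978  0.12679777]
 [-0.28580566  0.06101968  0.12884898]]
```

View pics/w11.png

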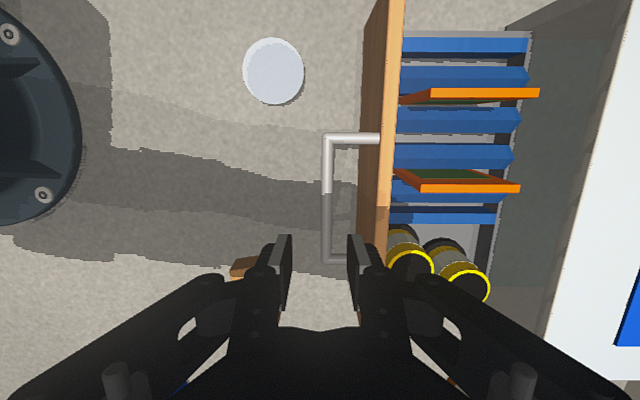

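View pics/c4.png

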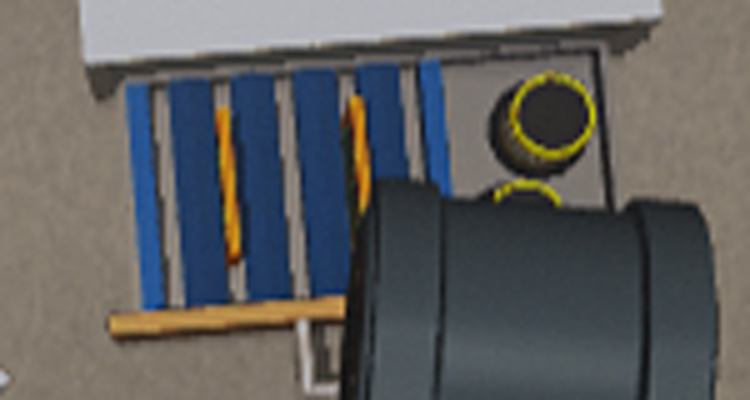

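Both views: plates upright in two slots, both canisters standing in the bay, bar (column 328) between the fingers but 5 mm further in. Pinch the bar and push slowly.

```bash
python3 -m handwheel '[{"ax":0,"ay":0,"az":0,"dx":0,"dy":0.008,"dz":0.05,"jaw":-0.3},{"ax":0,"ay":0,"az":0,"dx":0,"dy":0.008,"dz":0.1,"jaw":-0.3},{"ax":0,"ay":0,"az":0,"dx":0,"dy":0.008,"dz":0.14,"jaw":-0.3},{"ax":0,"ay":0,"az":0,"dx":0,"dy":0.008,"dz":0.14,"jaw":-0.3},{"ax":0,"ay":0,"az":0,"dx":0,"dy":0.008,"dz":0.14,"jaw":-1},{"ax":0,"ay":0,"az":0,"dx":0,"dy":0.008,"dz":0.14,"jaw":-1},{"ax":0,"ay":0,"az":0,"dx":0,"dy":0.008,"dz":0.14,"jaw":-1},{"ax":0,"ay":0,"az":0,"dx":0,"dy":0.008,"dz":0.14,"jaw":-1}]'
python3 -m handwheel '[{"ax":0,"ay":0,"az":0,"dx":0,"dy":0.004,"dz":0,"jaw":-1},{"ax":0,"ay":0,"az":0,"dx":0,"dy":0.012,"dz":0,"jaw":-1},{"ax":0,"ay":0,"az":0,"dx":0,"dy":0.022,"dz":0,"jaw":-1},{"ax":0,"ay":0,"az":0,"dx":0,"dy":0.034,"dz":0,"jaw":-1},{"ax":0,"ay":0,"az":0,"dx":0,"dy":0.046,"dz":0,"jaw":-1},{"ax":0,"ay":0,"az":0,"dx":0,"dy":0.058,"dz":0,"jaw":-1},{"ax":0,"ay":0,"az":0,"dx":0,"dy":0.07,"dz":0,"jaw":-1},{"ax":0,"ay":0,"az":0,"dx":0,"dy":0.082,"dz":0,"jaw":-1}]'
python3 -m handwheel '[{"ax":0,"ay":0,"az":0,"dx":0,"dy":0.012,"dz":0,"jaw":-1},{"ax":0,"ay":0,"az":0,"dx":0,"dy":0.024,"dz":0,"jaw":-1},{"ax":0,"ay":0,"az":0,"dx":0,"dy":0.036,"dz":0,"jaw":-1},{"ax":0,"ay":0,"az":0,"dx":0,"dy":0.048,"dz":0,"jaw":-1},{"ax":0,"ay":0,"az":0,"dx":0,"dy":0.06,"dz":0,"jaw":-1},{"ax":0,"ay":0,"az":0,"dx":0,"dy":0.072,"dz":0,"jaw":-1},{"ax":0,"ay":0,"az":0,"dx":0,"dy":0.082,"dz":0,"jaw":-1},{"ax":0,"ay":0,"az":0,"dx":0,"dy":0.086,"dz":0,"jaw":-1}]'
```

```text
time_s: 32.4
position: [0.4439, -0.0485, 0.1246]
eef_rot: [0.688, 0.725, 0.001, 0.001]
wrist_force: [-2.8, 1.3, 2.4]
width: 0.092
grip_force: 59.7
time_s: 33.07
position: [0.5099, -0.045, 0.1246]
eef_rot: [0.688, 0.725, 0.001, 0.001]
wrist_force: [-3.3, 0.6, 6.3]
width: 0.087
grip_force: 59.9
time_s: 33.73
position: [0.5792, -0.0414, 0.1246]
eef_rot: [0.688, 0.725, 0.001, 0.001]
wrist_force: [-3.3, 1.1, 6.9]
width: 0.093
grip_force: 60.2
```

Force 3 N. About 24 mm remain; go slowly to the stop.

```bash
python3 -m handwheel '[{"ax":0,"ay":0,"az":0,"dx":0,"dy":0.005,"dz":0,"jaw":-1},{"ax":0,"ay":0,"az":0,"dx":0,"dy":0.01,"dz":0,"jaw":-1},{"ax":0,"ay":0,"az":0,"dx":0,"dy":0.015,"dz":0,"jaw":-1},{"ax":0,"ay":0,"az":0,"dx":0,"dy":0.02,"dz":0,"jaw":-1},{"ax":0,"ay":0,"az":0,"dx":0,"dy":0.024,"dz":0,"jaw":-1},{"ax":0,"ay":0,"az":0,"dx":0,"dy":0.027,"dz":0,"jaw":-1},{"ax":0,"ay":0,"az":0,"dx":0,"dy":0.03,"dz":0,"jaw":-1},{"ax":0,"ay":0,"az":0,"dx":0,"dy":0.03,"dz":0,"jaw":-1}]'
python3 -m handwheel '[{"ax":0,"ay":0,"az":0,"dx":0,"dy":0.002,"dz":0,"jaw":-1},{"ax":0,"ay":0,"az":0,"dx":0,"dy":0.003,"dz":0,"jaw":-1},{"ax":0,"ay":0,"az":0,"dx":0,"dy":0.003,"dz":0,"jaw":-1}]'
```

```text
time_s: 34.4
position: [0.6027, -0.0402, 0.1246]
eef_rot: [0.688, 0.725, 0.001, 0.001]
wrist_force: [0.9, 1.5, 3.7]
width: 0.09
grip_force: 59.7
time_s: 34.65
position: [0.6036, -0.0401, 0.1246]
eef_rot: [0.688, 0.725, 0.0, 0.0]
wrist_force: [-10.4, 1.1, 13.1]
width: 0.087
grip_force: 60.8
```

```bash
python3 -m handwheel '[{"ax":0,"ay":0,"az":0,"dx":0,"dy":0.002,"dz":0,"jaw":-1},{"ax":0,"ay":0,"az":0,"dx":0,"dy":0.003,"dz":0,"jaw":-1},{"ax":0,"ay":0,"az":0,"dx":0,"dy":0.003,"dz":0,"jaw":-1}]'
python3 -m handwheel '[{"ax":0,"ay":0,"az":0,"dx":0,"dy":-0.003,"dz":0,"jaw":-1},{"ax":0,"ay":0,"az":0,"dx":0,"dy":-0.003,"dz":0,"jaw":-0.3},{"ax":0,"ay":0,"az":0,"dx":0,"dy":-0.003,"dz":0,"jaw":-0.3},{"ax":0,"ay":0,"az":0,"dx":0,"dy":-0.003,"dz":0,"jaw":-0.3},{"ax":0,"ay":0,"az":0,"dx":0,"dy":-0.003,"dz":-0.05,"jaw":-0.3},{"ax":0,"ay":0,"az":0,"dx":0,"dy":-0.003,"dz":-0.1,"jaw":-0.3},{"ax":0,"ay":0,"az":0,"dx":0,"dy":-0.003,"dz":-0.15,"jaw":-0.3},{"ax":0,"ay":0,"az":0,"dx":0,"dy":-0.003,"dz":-0.15,"jaw":-0.3}]'
python3 -m handwheel '[{"ax":0,"ay":0,"az":0,"dx":0,"dy":-0.2,"dz":-0.1,"jaw":-0.3},{"ax":0,"ay":0,"az":0,"dx":0,"dy":-0.2,"dz":-0.1,"jaw":-0.3},{"ax":0,"ay":0,"az":0,"dx":0,"dy":-0.2,"dz":-0.1,"jaw":-0.3},{"ax":0,"ay":0,"az":0,"dx":0,"dy":-0.2,"dz":-0.1,"jaw":-0.3},{"ax":0,"ay":0,"az":0,"dx":0,"dy":-0.2,"dz":-0.1,"jaw":-0.3},{"ax":0,"ay":0,"az":0,"dx":0,"dy":-0.2,"dz":-0.1,"jaw":-0.3},{"ax":0,"ay":0,"az":0,"dx":0,"dy":-0.2,"dz":-0.1,"jaw":-0.3},{"ax":0,"ay":0,"az":0,"dx":0,"dy":-0.2,"dz":-0.1,"jaw":-0.3}]'
python3 - <<'E'
from plan import *
im,d,W=snap('top','top5'); z=W[...,2]; hs=cv2.cvtColor(im,cv2.COLOR_RGB2HSV)
q=W-np.array([.739,-.035,0]); L=np.stack([q@CX,q@CYv,q[...,2]],-1)
o=(z>.12)&(z<.135)&(hs[...,1]>100)&(hs[...,0]<25)&(L[...,0]<-.07)&(L[...,0]>-.3)&(abs(L[...,1])<.18); print(o.sum(),np.percentile(L[o],[1,50,99],0))
a=cv2.imread('pics/top5.png'); cv2.imwrite('pics/c5.png',cv2.resize(a[80:290,150:500],None,fx=2,fy=2))
E
```

```text
time_s: 34.9
position: [0.6038, -0.0401, 0.1245]
eef_rot: [0.689, 0.725, -0.001, -0.001]
wrist_force: [-28.6, 0.9, 26.0]
width: 0.088
grip_force: 62.4
time_s: 35.57
position: [0.6062, -0.0403, 0.2511]
eef_rot: [0.689, 0.725, 0.003, 0.004]
wrist_force: [1.4, -0.6, 0.9]
width: 0.35
grip_force: 0.0
time_s: 36.23
position: [0.4446, -0.0484, 0.3225]
eef_rot: [0.689, 0.725, -0.0, -0.0]
wrist_force: [-0.5, 0.2, 0.0]
width: 0.352
grip_force: 0.0
3 [[-0.09535482 -0.14573693  0.12063478]
 [-0.09530283 -0.13938864  0.1211982 ]
 [-0.09484873 -0.06589728  0.12383679]]
```

View pics/c5.png

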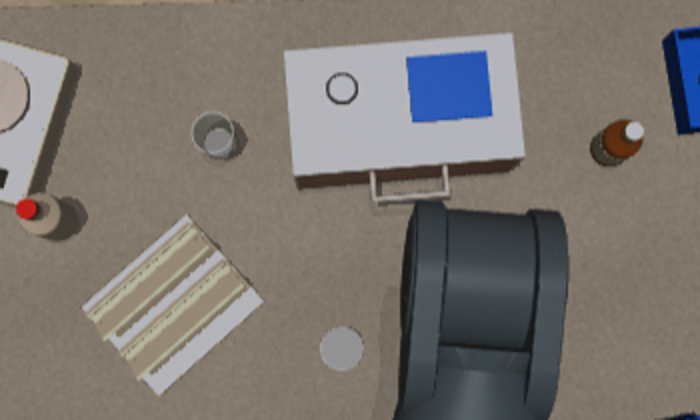

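The drawer is shut flush against its stop (front at −0.095), the stand is empty, bystanders are in place, and the robot is clear.

```bash
python3 -c "
from station import workorder
print(workorder.hand_in())"
```

```text
the job is handed in; nothing more can be done
None
```

The job is handed in: both plates found on the stand are in their own rack slots, both canisters stand in the bay, the drawer is shut to its stop, and the bystanders looked unmoved (the last picture did not cover the carton); the hand-in returned no verdict.

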